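# Roll a carton label up and set it home under the counter scanner

### The arm

A 6-joint arm with a two-finger parallel gripper is mounted at the origin on the work surface. World frame = base frame: x ahead of the robot, y to its left, z up, the work surface at z = 0. Lengths are in m, angles in degrees, forces in N, time in s.
With the tool pointing down it reaches from about 0.375 to 0.9 m from the base axis. Payload 3.1 kg.
Tool frame: the origin (TCP) lies midway between the tips of the shut fingers; the grasp point (between the pads) lies 19 mm behind it; x points along the fingers, z is the direction in which the jaws open and shut, and the axes are right-handed (so a half turn about x gives the same grasp; the last joint's range is limited). The gripper opens to 87 mm and grips with 3 to 60 N. Pads are 19 mm wide; open, the fingers measure 117 mm over their backs; the gripper's body (75 mm by 190 mm) begins 51 mm behind the grasp point.
Start: joints at [-80.587, 30.224, 82.088, -0, 67.689, -10.227], TCP at [0.21, -0.589, 0.223] pointing down, gripper open.
Joint ranges: [-176.69, 176.69], [-43.24, 126.21], [12.49, 139.97], [-82, 262], [0, 151.66], [-163.58, 163.58]. Speed limits (degrees/s): [159.86, 159.86, 180, 180, 180, 180].

### API

Orientations are given as a 3x3 rotation matrix whose columns are the frame's x, y, z axes.
In Python, from rig import * gives the robot as it stands.
- The arm moves only by the tool play_rows, never from a script. Its argument "rows" is a list that holds one entry, the list of rows, each a list of 7 numbers: the shift along the tool's x, y, z in m, then the turn, a rotation vector about the tool's x, y, z in degrees, then the finger opening in m, from 0 to 0.087. A call has 1 to 12 rows; each row is the pose to reach, as a shift and turn from the pose commanded when the call began, along the tool's axes at that moment; what a row does not reach only later rows make up. A row lasts 1/10 s, in which the tool goes at most 50 mm and 8.59 degrees, less where a joint would pass 70% of its speed; a pose out of reach is approached as far as the arm can. A call with a gripper value outside its range is refused whole. The fingers move at their own pace and stop on an object; the grip force is fixed at half the most. Time passes only in rows, so rows that repeat a pose let the fingers close. It gives the time, the measured TCP pose, the force and the opening at its end, in the units of the state.
- read_state(): the state, without advancing time (a new reading comes with each control period).
- capture(name): name is "side" or "top" or "wrist"; returns a dict with "pixels" (420x560x3 uint8, red, green, blue), "intrinsics" (3x3 intrinsics, pixels), "rvec" (rotation vector, rad) and "tvec" (3), from world to camera coordinates, as OpenCV has them. Camera axes: x right, y down, z forward; pixel columns grow to the right and rows downward; lengths in m; the calibration is good to about 2 mm. A picture is of the moment at which its call begins. There is no depth.
- hand_in(): hands the job in, once; it reports no verdict.
Trained networks look in the newest picture that a camera, given by its name, has taken for a name from the list of things; names that differ only in an ending like _2 or _b are one class to them, and where a whole thing is asked for, a point or a joint stands for the part that bears it (a point fixed in the world has none). Each returns a list of dicts, best first, with "p" (0 to 1); they miss things now and then, are a little off and sometimes report something else, mostly with a low value. They report only what shows in the picture. A call takes as long as a camera call. They do not tell look-alikes from the thing itself.
- trace(camera, target): "mask" (420x560 bool, what is visible of it) and "at" ([column, row] in pixels, amid what is visible of it).
The state is a dict: "time_s": time; "joint_positions": joint angles; "qvel": joint speeds; "tau": joint torques, N m; "position": TCP position; "tcp_rot": TCP orientation; "force": force on the tool from outside, world axes, zero at the start; "moment": the same for the moment, N m; "opening": opening from 0.0 (shut) to 1.0 (fully open).
Only numpy, scipy, OpenCV 4.12 (cv2) and the standard library are available. Lean on these libraries where they do the work, as an engineer would, in place of code of your own. Each camera call takes 0.05 s, during which the arm holds its last target.

### The job

The narrow carton of brake parts is lying on the rubber mat with its bar-code label underneath. Roll it over its bottom edges, a quarter turn at a time (set down on its side in between, with the edge it tips over kept on the mat, not flipped in the air), until the label is up, then set it on the weighing plate under the scanner, flush against both stop fences in the corner, and let go. Do not drop or throw it, do not knock the scanner on its mast, and leave the other goods where they are.

Things in the scene. Friction and masses are not known exactly. Their poses are not given: they have to be found in the camera images.
- carton: closed plain cardboard carton, a rigid block 120 x 64 x 96 mm (own x, y, z), 0.45 to 0.9 kg, weight evenly spread, origin at its centre; only the 64 mm width fits in a gripper. The one white bar-code label is on its -z face (120 x 64 mm), down at the start: z points up then, and straight down at the end, after two quarter turns the same way about its own y. Starts left, x roughly along world y
- station: fixed weigh-and-scan station. Origin at counter level under the inside corner of its two stop fences, z up. Aluminium fences 5 mm thick, top 55 mm above the counter, 30 mm above the plate: the far one's inside face is the plane x = 0, the side one's the plane y = 0, each about 210 to 220 mm long; the carton belongs at x < 0, y > 0 touching both
- plate (a point): centre of the station's steel weighing plate, on its top face, 25 mm above the counter; axes as the station. The plate measures 220 mm along x, 200 mm along y, from the fence corner; the rim beneath reaches 2 mm farther on the open sides
- scanner: the station's fixed mast and reader, same frame and origin as the station. Mast 25 mm thick at x = 75, y = 60 mm, 370 mm high, on a low foot; on its near side a weight read-out 94 mm wide along y, 207 to 263 mm high. An arm at 352 mm height runs to the reader head over the corner of the plate
- head (a point): centre of the underside of the reader head, 292 mm above the counter, over x = -34, y = 60 mm of the station frame; head 84 x 66 mm (station x, y), with the arm on it up to 370 mm. A gripper pointing straight down has no room beneath it; one that leans in does
- mat: fixed black rubber packing mat on the counter under the carton, 290 x 440 mm (x, y), 3 mm thick, so its top is at z = 3 mm; origin at the centre of its underside. The counter top is at z = 0
- filter_box: bystander: carton 76 x 76 x 92 mm high with its label on top; origin at the centre of its underside
- plug_box: bystander: flat carton 110 x 70 x 36 mm high, label on top; origin at the centre of its underside
- oil_bottle: bystander: dark boxy plastic bottle 100 x 60 mm, 193 mm high; origin at the centre of its underside
- pulley: bystander: steel belt pulley 60 mm across, 38 mm high; origin at the centre of its underside
- knife: bystander: grey carton knife 150 x 30 x 22 mm, lying flat along its x; origin at the centre of its underside
- tape_dispenser: bystander: table tape dispenser 150 x 56 mm, 96 mm high, along its x; origin at the centre of its underside
There are look-alikes about, which are no part of the job. Leave any orange or turquoise look-alike of the carton alone.

How it is judged (in metres and radians):
On the way, in this order (a step that is already met when the one before it is completed fails the run):
1. the carton is tipped up, leaning 15 to 75 degrees, with its lower edge bearing on the mat (or plate) (angle between carton's own z axis and vertical between 0.26 and 1.31 rad and (contact force between carton and mat above 1 N or contact force between carton and station above 1 N)), for 0.1 s.
2. it is set down on its side, a quarter turn over (within 5 degrees), and still (angle between carton's own z axis and vertical between 1.484 and 1.658 rad and (contact force between carton and mat above 2.5 N or contact force between carton and station above 2.5 N) and linear speed of carton below 0.03 m/s), for 0.2 s.
3. it is tipped up again, leaning 15 to 75 degrees further, with its lower edge bearing on the mat (or plate) (angle between carton's own z axis and vertical between 1.83 and 2.88 rad and (contact force between carton and mat above 1 N or contact force between carton and station above 1 N)), for 0.1 s.
At the end, for the whole second after the job is handed in: the carton rests flat on the weighing plate with its label up (within 4 degrees), square (within 3.4 degrees) and within 4 mm of touching both fences, its 120 mm length along either of them, still and let go (angle between carton's own z axis and vertical above 3.07 rad and ((angle between the x axis of carton and the x axis of station, either way round below 0.06 rad and x of carton in the frame of station between -0.064 and -0.056 m and y of carton in the frame of station between 0.028 and 0.036 m) or (angle between the x axis of carton and the y axis of station, either way round below 0.06 rad and x of carton in the frame of station between -0.036 and -0.028 m and y of carton in the frame of station between 0.056 and 0.064 m)) and height (world z) of carton between 0.067 and 0.078 m and contact force between carton and station above 2.5 N and linear speed of carton below 0.01 m/s and contact force between carton and the fingers below 0.1 N).
It fails at once if the carton was dropped or thrown (faster than 0.9 m/s) (linear speed of carton above 0.9 m/s).
It fails at once if the scanner's mast or head was knocked (more than 5 N) (contact force between anything else and scanner above 5 N).
It fails at once if one of the other goods was shifted by more than 25 mm or tipped over (distance of any of filter_box, plug_box, oil_bottle, pulley, knife, tape_dispenser from where it was at the start of the episode above 0.025 m or angle between any of filter_box, plug_box, oil_bottle, pulley, knife, tape_dispenser's own z axis and vertical above 0.4 rad).
It also fails if it takes over 66 s, if anything falls off the work surface, if the arm or the gripper's body presses on something with over 40 N, if the wrist force passes 120 N, or if a joint passes its speed limit or range.

## Working session

There is one attempt and no reset: what is moved stays moved. The work goes in short steps, Python scripts to look and compute and a tool call to move; the robot and the scene stay as the last step left them, time stands still between calls to the robot, and variables do not carry over. Pictures are saved under pics/ and viewed, and the job is handed in when it is done.

Besides the shell and the picture viewer there is one more tool, called as name(argument=value, ...) on one line, values as JSON. play_rows: Moves the arm, as the interface text tells. Its arguments: {"type":"object","properties":{"rows":{"type":"array"}},"required":["rows"]}

```bash
ls; mkdir -p pics
python3 - <<'E'
from rig import *
import cv2
s=read_state();print(s)
for n in("side","top","wrist"):
    c=capture(n);cv2.imwrite(f"pics/{n}0.png",c["pixels"][:,:,::-1]);print(n,c["intrinsics"],c["rvec"],c["tvec"])
E
```

```text
pics
{'time_s': 0.0, 'joint_positions': array([-8.05849589e+01,  3.02803855e+01,  8.21564768e+01, -2.11511158e-03,
        6.76889592e+01, -1.02277314e+01]), 'qvel': array([ 0.00186093, -0.05065645,  0.00261697,  0.01078111,  0.03631497,
        0.06074341]), 'tau': array([ 1.49333155e-04, -4.40036881e+01, -1.76591080e+01,  6.34523551e-02,
        5.81700832e-02, -1.53030060e-04]), 'position': array([ 0.20998767, -0.58788667,  0.22155591]), 'tcp_rot': array([[-3.92924326e-04,  9.41802115e-01,  3.36167550e-01],
       [ 2.16083030e-03,  3.36167590e-01, -9.41799704e-01],
       [-9.99997588e-01,  3.56345014e-04, -2.16716297e-03]]), 'force': array([ 0.50179838, -0.19436569, -0.22759933]), 'moment': array([ 0.02207537, -0.02650386, -0.04917791]), 'opening': 1.0006936669360595}
side [[449.87723302   0.         276.74881097]
 [  0.         449.87723302 207.81474568]
 [  0.           0.           1.        ]] [ 0.27399584 -2.76142041  1.30254277] [0.54840604 0.13432348 1.39866904]
top [[391.32913563   0.         281.03708882]
 [  0.         391.32913563 208.87282898]
 [  0.           0.           1.        ]] [ 2.18824708 -2.17729706  0.05984865] [0.12900247 0.51388847 1.31000193]
wrist [[363.64677084   0.         279.14815456]
 [  0.         363.64677084 207.28541699]
 [  0.           0.           1.        ]] [-2.3757357   1.67359708  0.23568503] [-0.62358122 -0.03331076  0.39036112]
```

View pics/side0.png

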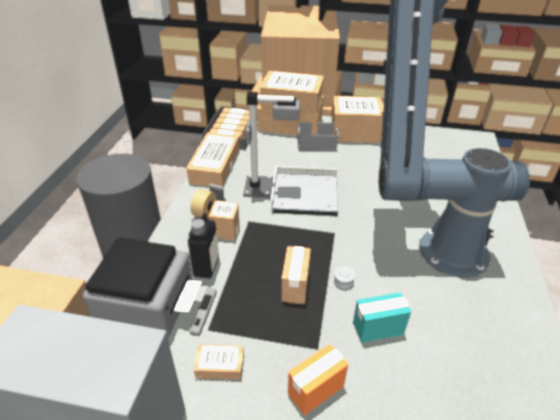

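View pics/top0.png

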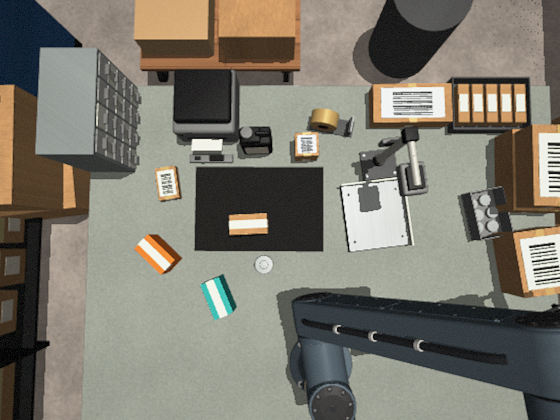

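```bash
cat > h.py <<'E'
from rig import *
import cv2, numpy as np
def cam(c):
    R=cv2.Rodrigues(np.array(c["rvec"],float))[0]; return c["intrinsics"],R,np.array(c["tvec"],float).ravel()
def ray(c,uv,z):
    K,R,t=cam(c); uv=np.atleast_2d(uv).astype(float)
    d=np.c_[uv,np.ones(len(uv))]@np.linalg.inv(K).T@R; o=-R.T@t
    return o+d*((z-o[2])/d[:,2])[:,None]
def proj(c,P):
    return cv2.projectPoints(np.atleast_2d(np.array(P,float)),np.array(c["rvec"],float),np.array(c["tvec"],float),c["intrinsics"],None)[0][:,0]
E
python3 - <<'E'
import rig;print([n for n in dir(rig) if n[0]!='_'])
from h import *
for cn in("top","side"):
    c=capture(cn)
    for n,z in (("carton",.099),("station",.025),("plate",.025),("scanner",.3),("head",.292),("mat",.003),("filter_box",.092),("plug_box",.036),("oil_bottle",.193),("pulley",.038),("knife",.02),("tape_dispenser",.09)):
        for r in trace(cn,n)[:3]:
            m=r["mask"]; cs=cv2.findContours(m.astype(np.uint8),0,2)[0]
            if not cs: print(cn,n,r["p"],r["at"]);continue
            b=cv2.boxPoints(cv2.minAreaRect(max(cs,key=cv2.contourArea)))
            print(cn,n,round(r["p"],2),np.round(r["at"]),"at",ray(c,r["at"],z)[0,:2].round(3),"box",ray(c,b,z)[:,:2].round(3).tolist())
im=capture("top")["pixels"][100:270,180:440,::-1]
cv2.imwrite("pics/z.png",cv2.resize(im,None,fx=3,fy=3,interpolation=2))
E
```

```text
['PlanningError', 'capture', 'hand_in', 'read_state', 'trace']
top carton 0.77 [247. 223.] at [0.464 0.24 ] box [[0.49, 0.298], [0.497, 0.173], [0.433, 0.169], [0.426, 0.294]]
top carton 0.64 [156. 255.] at [0.36  0.525] box [[0.379, 0.598], [0.442, 0.542], [0.353, 0.442], [0.291, 0.498]]
top carton 0.6 [218. 297.] at [0.229 0.327] box [[0.271, 0.387], [0.301, 0.311], [0.189, 0.263], [0.158, 0.339]]
top station 0.63 [382. 195.] at [ 0.562 -0.21 ] box [[0.761, -0.045], [0.802, -0.34], [0.408, -0.384], [0.368, -0.095]]
top plate 0.59 [384. 191.] at [ 0.576 -0.216] box [[0.76, -0.041], [0.802, -0.342], [0.409, -0.388], [0.367, -0.093]]
top scanner 0.91 [405. 160.] at [ 0.627 -0.204] box [[0.698, -0.106], [0.723, -0.237], [0.542, -0.266], [0.517, -0.136]]
top scanner 0.16 [254. 136.] at [0.692 0.202] box [[0.719, 0.244], [0.719, 0.154], [0.645, 0.154], [0.645, 0.243]]
top head 0.62 [409. 167.] at [ 0.609 -0.217] box [[0.701, -0.108], [0.725, -0.241], [0.543, -0.269], [0.519, -0.137]]
top mat 0.87 [263. 202.] at [0.537 0.195] box [[0.662, 0.43], [0.663, -0.012], [0.371, -0.012], [0.369, 0
[... 1988 characters left out ...]
.163]]
side mat 0.89 [274. 289.] at [0.516 0.263] box [[0.652, 0.435], [0.733, -0.019], [0.365, -0.008], [0.37, 0.43]]
side filter_box 0.84 [225. 218.] at [0.703 0.092] box [[0.775, 0.023], [0.685, 0.005], [0.64, 0.171], [0.723, 0.187]]
side oil_bottle 0.66 [202. 249.] at [0.685 0.33 ] box [[0.775, 0.22], [0.7, 0.188], [0.613, 0.404], [0.678, 0.43]]
side pulley 0.89 [346. 281.] at [0.319 0.224] box [[0.36, 0.174], [0.301, 0.162], [0.295, 0.248], [0.352, 0.26]]
side knife 0.65 [204. 311.] at [0.68  0.389] box [[0.699, 0.458], [0.701, 0.301], [0.668, 0.31], [0.67, 0.465]]
side tape_dispenser 0.55 [206. 197.] at [0.793 0.005] box [[0.855, 0.073], [0.82, -0.112], [0.722, -0.026], [0.764, 0.143]]
```

View pics/z.png

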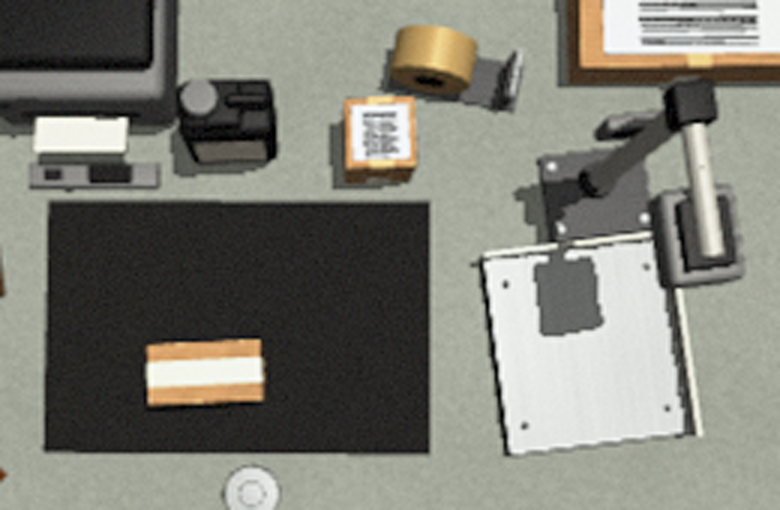

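```bash
cat >> h.py <<'E'
from scipy.spatial.transform import Rotation as Ro
import json
def Rdown(az,lean=0):
    """tool: jaw z at azimuth az (deg) horizontal; x = down, then leaned by 'lean' deg about jaw axis (+: right-hand about z)"""
    z=np.array([np.cos(np.radians(az)),np.sin(np.radians(az)),0]); x=np.array([0,0,-1.]); y=np.cross(z,x)
    return Ro.from_rotvec(np.radians(lean)*z).as_matrix()@np.c_[x,y,z]
def getcmd():
    d=json.load(open("cmd.json")); return np.array(d["p"]),np.array(d["R"])
def setcmd(p,R): json.dump({"p":list(map(float,p)),"R":np.array(R).tolist()},open("cmd.json","w"))
def done(row):
    p,R=getcmd(); setcmd(p+R@np.array(row[:3]),R@Ro.from_rotvec(np.radians(row[3:6])).as_matrix())
    try:
        q=json.load(open("log.json"))
    except Exception: q=[]
    s=read_state(); q.append([list(map(float,s["joint_positions"])),list(map(float,s["position"])),np.array(s["tcp_rot"]).tolist()]); json.dump(q,open("log.json","w"))
    p,R=getcmd()
    print("t",round(s["time_s"],2),"cmd",p.round(4),"meas",s["position"].round(4),"dev mm",((s["position"]-p)*1e3).round(1),"rot dev",np.degrees(Ro.from_matrix(R.T@s["tcp_rot"]).magnitude()).round(2),"F",s["force"].round(1),"M",s["moment"].round(2),"open",round(s["opening"]*87,1),"q",s["joint_positions"].round(1))
def row(p,R,g):
    p0,R0=getcmd(); return list((R0.T@(np.array(p)-p0)).round(4)+0)+list((Ro.from_matrix(R0.T@R).as_rotvec()*180/np.pi).round(2)+0)+[g]
def path(p,R,g,n,start=None,a=0,b=1):
    """straight from cmd to (p,R) in n rows"""
    p0,R0=getcmd() if start is None else start
    rv=Ro.from_matrix(R0.T@R).as_rotvec(); out=[]
    for i in range(1,n+1):
        f=i/n; out.append(row(p0+(np.array(p)-p0)*f,R0@Ro.from_rotvec(rv*f).as_matrix(),g))
    return out
def show(rs): print("["+",\n".join(json.dumps([round(float(x),4) for x in r]) for r in rs)+"]")
E
python3 - <<'E'
from h import *
setcmd([.21,-.589,.223],Rdown(-70.36)); done([0]*6)
show(path([.39,-.02,.26],Rdown(-10),.087,12))
E
```

```text
t 1.5 cmd [ 0.21  -0.589  0.223] meas [ 0.2101 -0.5886  0.2226] dev mm [ 0.1  0.4 -0.4] rot dev 0.0 F [-0.6  0.2  0.4] M [-0.05 -0.09  0.  ] open 87.1 q [-80.6  30.2  82.1  -0.   67.7 -10.2]
[[-0.0031, 0.0301, -0.0396, -5.03, 0.0, 0.0, 0.087],
[-0.0062, 0.0601, -0.0792, -10.06, 0.0, 0.0, 0.087],
[-0.0093, 0.0902, -0.1188, -15.09, 0.0, 0.0, 0.087],
[-0.0123, 0.1203, -0.1585, -20.12, 0.0, 0.0, 0.087],
[-0.0154, 0.1503, -0.1981, -25.15, 0.0, 0.0, 0.087],
[-0.0185, 0.1804, -0.2377, -30.18, 0.0, 0.0, 0.087],
[-0.0216, 0.2105, -0.2773, -35.21, 0.0, 0.0, 0.087],
[-0.0247, 0.2405, -0.3169, -40.24, 0.0, 0.0, 0.087],
[-0.0278, 0.2706, -0.3565, -45.27, 0.0, 0.0, 0.087],
[-0.0308, 0.3006, -0.3962, -50.3, 0.0, 0.0, 0.087],
[-0.0339, 0.3307, -0.4358, -55.33, 0.0, 0.0, 0.087],
[-0.037, 0.3608, -0.4754, -60.36, 0.0, 0.0, 0.087]]
```

play_rows(rows=[[[-0.01,0.09,-0.119,-15,0,0,0.087],[-0.01,0.09,-0.119,-15,0,0,0.087],[-0.01,0.09,-0.119,-15,0,0,0.087],[-0.02,0.18,-0.238,-30,0,0,0.087],[-0.02,0.18,-0.238,-30,0,0,0.087],[-0.02,0.18,-0.238,-30,0,0,0.087],[-0.028,0.27,-0.357,-45,0,0,0.087],[-0.028,0.27,-0.357,-45,0,0,0.087],[-0.028,0.27,-0.357,-45,0,0,0.087],[-0.037,0.361,-0.475,-60,0,0,0.087],[-0.037,0.361,-0.475,-60,0,0,0.087],[-0.037,0.361,-0.475,-60,0,0,0.087]]])

```text
time_s: 2.7
position: [0.3908, -0.018, 0.2601]
tcp_rot: [[0.001, 0.178, 0.984], [-0.001, 0.984, -0.178], [-1.0, -0.0, 0.001]]
force: [1.1, -0.9, -0.3]
opening: 0.999
```

Run:
```python
from h import *
done([-0.037, 0.361, -0.475, -60, 0, 0])
show([row([.44,.2,.27],Rdown(0,-35),.087)])
```

```text
t 2.7 cmd [ 0.3903 -0.0203  0.26  ] meas [ 0.3908 -0.018   0.2601] dev mm [0.5 2.3 0.1] rot dev 0.13 F [ 1.1 -0.9 -0.3] M [-0.02 -0.12 -0.04] open 86.9 q [-19.1   8.6 110.5  -0.   60.8  -8.8]
[[-0.01, 0.2256, 0.0092, -10.04, -3.16, -34.9, 0.087]]
```

play_rows(rows=[[[-0.01,0.226,0.009,-10,-3,-35,0.087],[-0.01,0.226,0.009,-10,-3,-35,0.087],[-0.01,0.226,0.009,-10,-3,-35,0.087],[-0.01,0.226,0.009,-10,-3,-35,0.087],[-0.01,0.226,0.009,-10,-3,-35,0.087],[-0.01,0.226,0.009,-10,-3,-35,0.087],[-0.01,0.226,0.009,-10,-3,-35,0.087]]])

```text
time_s: 3.4
position: [0.4396, 0.2025, 0.2685]
tcp_rot: [[-0.002, -0.004, 1.0], [-0.575, 0.818, 0.002], [-0.818, -0.575, -0.004]]
force: [-0.1, -0.6, -0.2]
opening: 1.0
```

Run:
```python
from h import *
done([-0.01, 0.226, 0.009, -10, -3, -35])
c=capture("wrist");cv2.imwrite("pics/w1.png",c["pixels"][:,:,::-1])
```

```text
t 3.4 cmd [0.4398 0.2004 0.27  ] meas [0.4396 0.2025 0.2685] dev mm [-0.2  2.1 -1.5] rot dev 0.24 F [-0.1 -0.6 -0.2] M [ 0.33 -0.13 -0.05] open 87.0 q [ 29.6  27.4  89.2 -30.1  83.6  38.3]
```

View pics/w1.png

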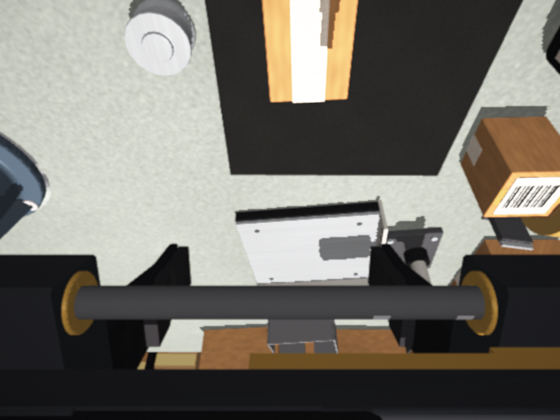

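```bash
cat > kin.py <<'E'
import numpy as np, json
from scipy.spatial.transform import Rotation as Ro
from scipy.optimize import least_squares
def rz(a): return Ro.from_euler('z',a,degrees=True).as_matrix()
def ry(a): return Ro.from_euler('y',a,degrees=True).as_matrix()
def fk(q,k):
    a1,lat,d1,L2,a3,d4,d6=k
    R=rz(q[0]); p=R@np.array([a1,lat,d1])
    R=R@ry(q[1]); p=p+R@np.array([0,0,L2])
    R=R@ry(q[2]); p=p+R@np.array([a3,0,d4])   # forearm along local z
    R=R@rz(q[3])@ry(q[4]); p=p+R@np.array([0,0,d6])
    R=R@rz(q[5])
    # tool x = local z ; tool z = local x*sgn
    return p,R
def tool(R): # columns x,y,z of tool
    x=R[:,2]; z=-R[:,0]; return np.c_[x,np.cross(z,x),z]
def fit():
    L=json.load(open("log.json"))
    f=lambda k: np.concatenate([fk(q,k)[0]-np.array(p) for q,p,_ in L])
    r=least_squares(f,[0,.1,.3,.4,0,.4,.2])
    return r
if __name__=="__main__":
    r=fit(); print(r.x.round(4),np.abs(r.fun).max())
    L=json.load(open("log.json"))
    for q,p,R in L:
        print((fk(q,r.x)[0]-p).round(4)); print(np.c_[tool(fk(q,r.x)[1]),np.array(R)].round(3))
E
python3 kin.py
```

```text
[-0.      0.111   0.2742  0.588   0.1141  0.3917  0.3055] 6.654830020380587e-10
[-0. -0.  0.]
[[-0.     0.942  0.336 -0.     0.942  0.336]
 [-0.     0.336 -0.942 -0.     0.336 -0.942]
 [-1.    -0.     0.    -1.    -0.     0.   ]]
[-0. -0. -0.]
[[ 0.001  0.178  0.984  0.001  0.178  0.984]
 [-0.001  0.984 -0.178 -0.001  0.984 -0.178]
 [-1.    -0.     0.001 -1.    -0.     0.001]]
[ 0.  0. -0.]
[[-0.002 -0.004  1.    -0.002 -0.004  1.   ]
 [-0.575  0.818  0.002 -0.575  0.818  0.002]
 [-0.818 -0.575 -0.004 -0.818 -0.575 -0.004]]
```

Run:
```python
from h import *
c=capture("top");im=c["pixels"][150:270,330:440,::-1]
cv2.imwrite("pics/z1.png",cv2.resize(im,None,fx=5,fy=5,interpolation=2))
c=capture("side");im=c["pixels"][140:240,240:360,::-1]
cv2.imwrite("pics/z2.png",cv2.resize(im,None,fx=5,fy=5,interpolation=2))
c=capture("top");im=c["pixels"][190:260,215:285,::-1]
cv2.imwrite("pics/z3.png",cv2.resize(im,None,fx=8,fy=8,interpolation=2))
```

```text
(no output)
```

View pics/z1.png

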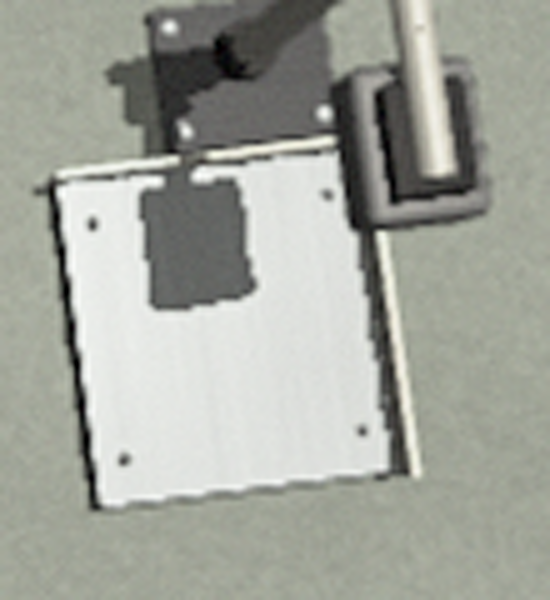

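View pics/z2.png

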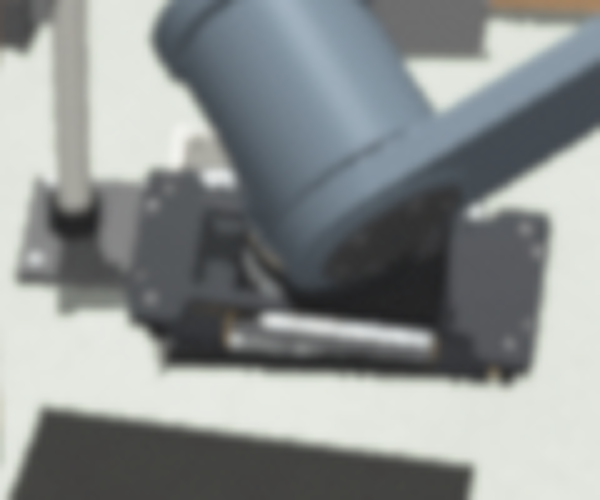

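View pics/z3.png

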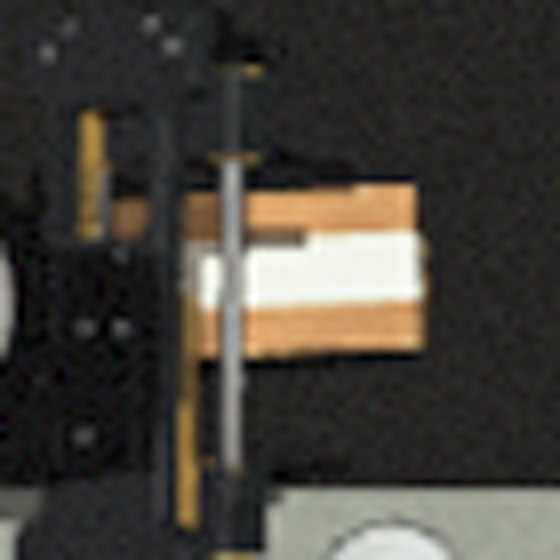

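Run:
```python
from h import *
from scipy.optimize import least_squares
c=capture("top")
im=cv2.imread("pics/top0.png")
def up(x,y,s,ox,oy): return [(x+.5)/s-.5+ox,(y+.5)/s-.5+oy]
obs=[([-.22,.2,.025],up(98,505,5,330,150)),([-.22,0,.025],up(390,472,5,330,150)),([-.215,0,.055],up(411,475,5,330,150)),([0,.2,.055],up(63,183,5,330,150))]
def T(k,P):
    P=np.array(P); R=Ro.from_euler('z',k[2]).as_matrix(); return P@R.T+[k[0],k[1],0]
f=lambda k:(proj(c,T(k,[o[0] for o in obs[:2]]))-[o[1] for o in obs[:2]]).ravel()
r=least_squares(f,[.6,-.3,0]);print(r.x,np.degrees(r.x[2]),r.fun)
print(proj(c,T(r.x,[o[0] for o in obs]))-[o[1] for o in obs])
k=r.x
big=cv2.resize(im[150:270,330:440],None,fx=5,fy=5,interpolation=2)
def L(a,b,col):
    p=proj(c,T(k,[a,b])); p=((p-[330,150]+.5)*5-.5).astype(int); cv2.line(big,tuple(map(int,p[0])),tuple(map(int,p[1])),col,1)
for z,col in((.025,(0,0,255)),(.055,(255,0,0))):
    for a,b in(([0,0],[-.22,0]),([0,0],[0,.2]),([-.22,0],[-.22,.2]),([0,.2],[-.22,.2])):
        if z==.055 and 0 not in (a[0]+b[0],) and not(a[1]==b[1]==0): continue
        L(a+[z],b+[z],col)
h=[[-.076,.027,.292],[.008,.027,.292],[.008,.093,.292],[-.076,.093,.292]]
for i in range(4): L(h[i],h[(i+1)%4],(0,200,0))
cv2.imwrite("pics/z4.png",big)
cv2.imwrite("pics/z5.png",cv2.resize(im[195:255,215:285],None,fx=9,fy=9,interpolation=2))
```

```text
[ 0.61578803 -0.26803606  0.1181431 ] 6.769100770145849 [-0.54616279  0.06782865  0.54500414 -0.07328059]
[[-0.54616279  0.06782865]
 [ 0.54500414 -0.07328059]
 [-0.98180444 -1.98195042]
 [-0.33355408 -1.63520513]]
```

View pics/z4.png

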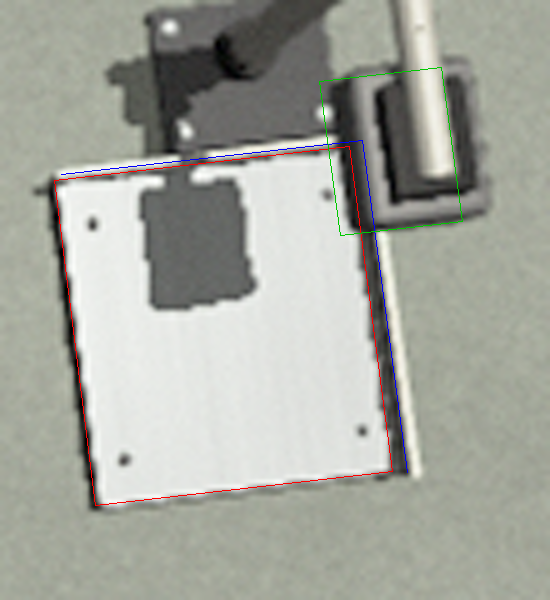

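View pics/z5.png

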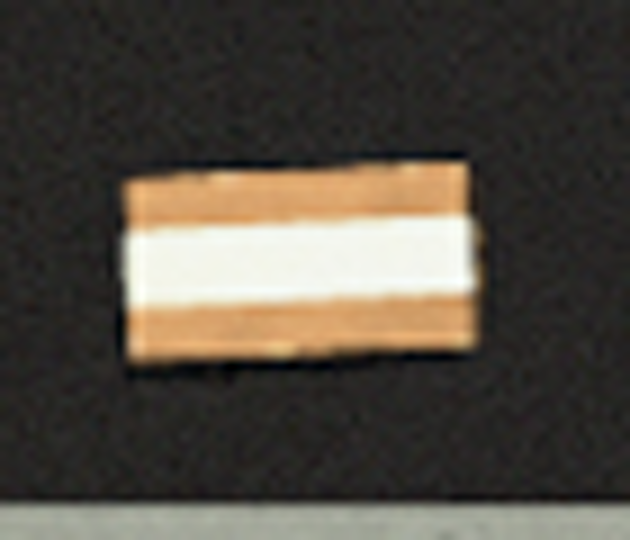

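```bash
cat > geo.py <<'E'
from h import *
from scipy.optimize import least_squares
ST=np.array([.617,-.268,np.radians(6.8)])
def up(x,y,s,ox,oy): return [(x+.5)/s-.5+ox,(y+.5)/s-.5+oy]
def st2w(P):
    P=np.array(P,float); R=Ro.from_euler('z',ST[2]).as_matrix(); return P@R.T+[ST[0],ST[1],0]
def w2st(P):
    R=Ro.from_euler('z',ST[2]).as_matrix(); return (np.array(P,float)-[ST[0],ST[1],0])@R
def fitbox(c,px,dims,ztop):
    """px: 4 top corners order TL,TR,BR,BL image (left=+y, top=+x); dims=(len along y, width along x). returns cx,cy,yaw(deg)"""
    a,b=dims[0]/2,dims[1]/2
    P=np.array([[b,a],[b,-a],[-b,-a],[-b,a]])
    def f(k):
        C,S=np.cos(k[2]),np.sin(k[2]); W=np.c_[P@np.array([[C,S],[-S,C]])+k[:2],np.full(4,ztop)]
        return (proj(c,W)-px).ravel()
    r=least_squares(f,[.45,.2,0]); return r.x[0],r.x[1],np.degrees(r.x[2]),np.abs(r.fun).max()
E
python3 - <<'E'
from geo import *
c=capture("top")
px=np.array([up(x,y,9,215,195) for x,y in((124,180),(467,162),(475,345),(130,358))])
print(fitbox(c,px,(.12,.064),.099), ray(c,px,.099))
E
```

```text
(np.float64(0.46057538311878166), np.float64(0.23618890610228965), np.float64(2.8668341212412525), np.float64(0.29703950850287697)) [[0.48895812 0.29847853 0.099     ]
 [0.49591761 0.1770719  0.099     ]
 [0.4313294  0.17374584 0.099     ]
 [0.42610439 0.29546473 0.099     ]]
```

```bash
cat > ik.py <<'E'
from kin import *
K=np.array([0,.111,.2742,.588,.1141,.3917,.3055]); K=fit().x
lo=np.array([-176.69,-43.24,12.49,-82,0,-163.58]);hi=np.array([176.69,126.21,139.97,262,151.66,163.58])
def ik(p,R,q0,tries=1):
    p=np.array(p)
    def f(q):
        pp,RR=fk(q,K); return np.r_[(pp-p)*10,Ro.from_matrix(tool(RR).T@R).as_rotvec()]
    r=least_squares(f,q0,x_scale=30); return r.x,np.abs(r.fun).max()
E
python3 - <<'E'
from ik import *; from geo import *
q0=np.array(read_state()["joint_positions"])
def sweep(name,tcpf,az,leans):
    q=q0.copy()
    for l in leans:
        R=Rdown(az,l); g=tcpf; p=np.array(g)+R[:,0]*.019
        q,e=ik(p,R,q); bad=((q<lo)|(q>hi)).nonzero()[0]+1
        print(name,l,q.round(0),round(e,4),"BAD" if len(bad) else "",bad)
sweep("mat -", [.46,.1,.08],3,[-30,-45,-60,-75,-90])
sweep("mat -", [.46,.236,.08],3,[-30,-45,-60,-75,-90])
sweep("mat -", [.55,.1,.08],3,[-30,-60,-75,-90])
sweep("mat +", [.46,.1,.08],3,[-30,0,30,45,60,75,90])
sweep("mat +", [.46,.236,.08],3,[-30,0,30,60,90])
g=st2w([-.032,.07,.09])
sweep("plate",g,6.8,[-30,-45,-60,-75,-90])
E
```

```text
mat - -30 [ 16.  41. 106. -41.  48.  45.] 0.0  []
mat - -45 [ 22.  47. 103. -50.  61.  56.] 0.0  []
mat - -60 [ 27.  54.  99. -56.  74.  64.] 0.0  []
mat - -75 [ 29.  61.  95. -60.  87.  68.] 0.0  []
mat - -90 [ 30.  69.  91. -64.  99.  72.] 0.0  []
mat - -30 [ 29.  44.  95. -31.  60.  47.] 0.0  []
mat - -45 [ 34.  50.  90. -39.  73.  54.] 0.0  []
mat - -60 [ 38.  56.  84. -46.  86.  59.] 0.0  []
mat - -75 [ 40.  64.  80. -52.  98.  61.] 0.0  []
mat - -90 [ 40.  71.  76. -58. 110.  62.] 0.0  []
mat - -30 [ 13.  44.  94. -37.  54.  36.] 0.0  []
mat - -60 [ 23.  56.  87. -57.  77.  55.] 0.0  []
mat - -75 [ 25.  63.  84. -63.  89.  59.] 0.0  []
mat - -90 [ 26.  70.  80. -70. 101.  62.] 0.0  []
mat + -30 [ 16.  41. 106. -41.  48.  45.] 0.0  []
mat + 0 [ -1.  35. 112.   0.  33.  -4.] 0.0  []
mat + 30 [-19.  40. 113.  39.  47. -54.] 0.0  []
mat + 45 [-26.  45. 111.  46.  59. -66.] 0.0  []
mat + 60 [-30.  53. 109.  50.  71. -74.] 0.0  []
mat + 75 [-33.  61. 106.  52.  83. -79.] 0.0  []
mat + 90 [-34.  69. 102.  53.  95. -83.] 0.0  []
mat + -30 [ 29.  44.  95. -31.  60.  47.] 0.0  []
mat + 0 [ 15.  37. 105.   0.  38.  12.] 0.0  []
mat + 30 [ -2.  40. 112.  48.  42. -45.] 0.0  []
mat + 60 [-15.  53. 112.  65.  66. -74.] 0.0  []
mat + 90 [-19.  70. 106.  68.  92. -86.] 0.0  []
plate -30 [-17.  42.  99. -49.  37.  15.] 0.0  []
plate -45 [-12.  46. 101. -73.  44.  42.] 0.0  []
plate -60 [ -7.  52. 101. -87.  57.  59.] 0.0 BAD [4]
plate -75 [ -4.  60. 100. -95.  72.  69.] 0.0 BAD [4]
plate -90 [  -3.   68.   97. -100.   87.   75.] 0.0 BAD [4]
```

```bash
cat > plan.py <<'E'
from ik import *; from geo import *
def pose(g,az,lean,back=0):
    R=Rdown(az,lean); return np.array(g)+R[:,0]*(.019-back),R
def local(c,az,gy,gz):
    """grasp from carton centre c with offset gy along carton horizontal (az+90), gz up"""
    a=np.radians(az+90); return np.array(c)+[np.cos(a)*gy,np.sin(a)*gy,gz]
def chk(p,R,q0=None):
    q0=np.array(read_state()["joint_positions"]) if q0 is None else q0
    q,e=ik(p,R,q0); bad=((q<lo)|(q>hi)).any(); print("   ik",q.round(0),"err",round(e,4),"BAD" if bad else ""); return q
E
python3 - <<'E'
from plan import *
az=2.9; g=local([.4606,.236,.051],az,-.008,.017); print(g)
for b in(.1,0):
    p,R=pose(g,az,20,b); print(p); chk(p,R); show([row(p,R,.087)])
E
```

```text
[0.46100474 0.22801025 0.068     ]
[0.46240635 0.20034209 0.1441151 ]
   ik [ -2.  28. 108.  27.  49. -24.] err 0.0 
[[0.103, 0.0723, 0.0229, -3.05, -0.56, 55.06, 0.087]]
[0.46067597 0.23450031 0.05014584]
   ik [  2.  39. 110.  35.  36. -30.] err 0.0 
[[0.1603, 0.1543, 0.0214, -3.05, -0.56, 55.06, 0.087]]
```

play_rows(rows=[[[0.05,0.036,0.012,-1.5,0,27,0.087],[0.05,0.036,0.012,-1.5,0,27,0.087],[0.05,0.036,0.012,-1.5,0,27,0.087],[0.05,0.036,0.012,-1.5,0,27,0.087],[0.103,0.072,0.023,-3,-0.6,55,0.087],[0.103,0.072,0.023,-3,-0.6,55,0.087],[0.103,0.072,0.023,-3,-0.6,55,0.087],[0.103,0.072,0.023,-3,-0.6,55,0.087],[0.103,0.072,0.023,-3,-0.6,55,0.087],[0.103,0.072,0.023,-3,-0.6,55,0.087]]])

```text
time_s: 4.7
position: [0.4628, 0.2001, 0.144]
tcp_rot: [[-0.016, -0.046, 0.999], [0.339, 0.94, 0.049], [-0.941, 0.339, 0.0]]
force: [0.6, -0.4, 0.5]
opening: 0.998
```

Run:
```python
from plan import *
done([0.103, 0.072, 0.023, -3, -0.6, 55])
c=capture("wrist");cv2.imwrite("pics/w2.png",c["pixels"][:,:,::-1])
az=2.9; g=local([.4606,.236,.051],az,-.008,.017)
p,R=pose(g,az,20,0); show([row(p,R,.087)])
```

```text
t 4.7 cmd [0.4625 0.2001 0.1443] meas [0.4628 0.2001 0.144 ] dev mm [ 0.3 -0.  -0.3] rot dev 0.12 F [ 0.6 -0.4  0.5] M [-0.22 -0.08 -0.03] open 86.8 q [ -1.8  28.  108.2  26.8  48.6 -23.3]
[[0.1002, 0.0003, -0.0002, -0.03, 0.05, 0.07, 0.087]]
```

View pics/w2.png

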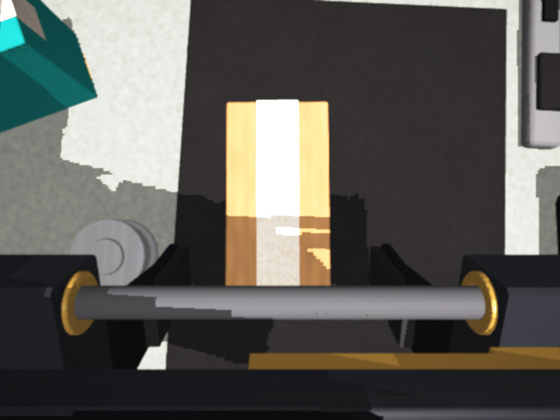

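play_rows(rows=[[[0.03,0,0,0,0,0,0.087],[0.06,0,0,0,0,0,0.087],[0.085,0,0,0,0,0,0.087],[0.1,0,0,0,0,0,0.087],[0.1,0,0,0,0,0,0.087],[0.1,0,0,0,0,0,0.05],[0.1,0,0,0,0,0,0.05],[0.1,0,0,0,0,0,0.05],[0.1,0,0,0,0,0,0.05],[0.1,0,0,0,0,0,0.05],[0.1,0,0,0,0,0,0.05]]])

```text
time_s: 5.85
position: [0.4603, 0.2344, 0.0506]
tcp_rot: [[-0.017, -0.048, 0.999], [0.341, 0.939, 0.051], [-0.94, 0.341, -0.0]]
force: [-2.3, -2.4, 6.2]
opening: 0.733
```

Run:
```python
from plan import *
done([0.1,0,0,0,0,0])
```

```text
t 5.85 cmd [0.4609 0.2341 0.0503] meas [0.4603 0.2344 0.0506] dev mm [-0.6  0.2  0.3] rot dev 0.07 F [-2.3 -2.4  6.2] M [-0.22  0.48  0.29] open 63.8 q [  2.4  38.8 110.5  35.2  36.3 -30.2]
```

Run:
```python
from plan import *
p,R=getcmd()
show([row(p+np.array(d),R,.05) for d in([0,0,.02],[0,-.04,.025],[0,-.08,.025],[0,-.12,.025],[0,-.161,.025])])
chk(p+[0,-.161,.025],R)
```

```text
[[-0.0188, 0.0068, 0.0, 0.0, 0.0, 0.0, 0.05],
[-0.0371, -0.029, -0.002, 0.0, 0.0, 0.0, 0.05],
[-0.0507, -0.0666, -0.004, 0.0, 0.0, 0.0, 0.05],
[-0.0644, -0.1041, -0.006, 0.0, 0.0, 0.0, 0.05],
[-0.0783, -0.1426, -0.008, 0.0, 0.0, 0.0, 0.05]]
   ik [-18.  35. 112.  28.  43. -43.] err 0.0
```

play_rows(rows=[[[-0.0095,0.0035,0,0,0,0,0.05],[-0.019,0.007,0,0,0,0,0.05],[-0.03,-0.009,-0.001,0,0,0,0.05],[-0.037,-0.029,-0.002,0,0,0,0.05],[-0.044,-0.048,-0.003,0,0,0,0.05],[-0.051,-0.067,-0.004,0,0,0,0.05],[-0.058,-0.086,-0.005,0,0,0,0.05],[-0.064,-0.104,-0.006,0,0,0,0.05],[-0.072,-0.124,-0.007,0,0,0,0.05],[-0.078,-0.143,-0.008,0,0,0,0.05],[-0.078,-0.143,-0.008,0,0,0,0.05],[-0.078,-0.143,-0.008,0,0,0,0.05]]])

```text
time_s: 7.05
position: [0.4614, 0.0728, 0.0747]
tcp_rot: [[-0.015, -0.046, 0.999], [0.34, 0.939, 0.048], [-0.94, 0.341, 0.001]]
force: [-0.9, -0.4, -7.9]
opening: 0.734
```

Run:
```python
from plan import *
done([-0.078, -0.143, -0.008,0,0,0])
p,R=getcmd()
show([row(p+np.array([0,0,-d]),R,.05) for d in(.01,.018,.022,.0245)])
c=capture("side");cv2.imwrite("pics/s1.png",c["pixels"][:,:,::-1])
```

```text
t 7.05 cmd [0.4609 0.0729 0.0748] meas [0.4614 0.0728 0.0747] dev mm [ 0.5 -0.1 -0.2] rot dev 0.1 F [-0.9 -0.4 -7.9] M [-0.65 -0.15 -0.02] open 63.8 q [-17.6  35.4 112.3  27.9  43.  -42.7]
[[0.0094, -0.0034, 0.0, 0.0, 0.0, 0.0, 0.05],
[0.0169, -0.0061, 0.0, 0.0, 0.0, 0.0, 0.05],
[0.0207, -0.0075, 0.0, 0.0, 0.0, 0.0, 0.05],
[0.023, -0.0084, 0.0, 0.0, 0.0, 0.0, 0.05]]
```

View pics/s1.png

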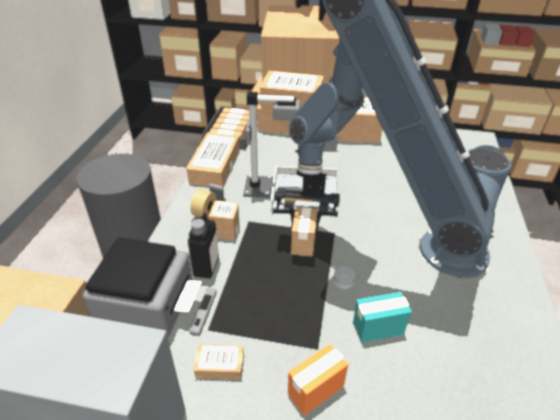

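```bash
cat >> plan.py <<'E'
def roll(prest,az,lean0,rel,phis,bias,rel_is_grasp=True):
    """prest: TCP pos at rest (lean0). rel=(y,z) of grasp from pivot at rest. returns tcp poses"""
    a=np.radians(az+90); u=np.array([np.cos(a),np.sin(a),0]); z=np.array([0,0,1.])
    R0=Rdown(az,lean0); g0=prest-R0[:,0]*.019; P=g0-u*rel[0]-z*rel[1]; out=[]
    for f in phis:
        c,s=np.cos(np.radians(f)),np.sin(np.radians(f))
        y=rel[0]*c+rel[1]*s; zz=-rel[0]*s+rel[1]*c
        R=Rdown(az,lean0-f); out.append((P+u*y+z*(zz-bias)+R[:,0]*.019,R))
    return out
E
python3 - <<'E'
from plan import *
p,R=getcmd(); pr=p+[0,0,-.0245]
print(np.degrees(np.arctan2(R[1,2],R[0,2])))
np.save("pr1.npy",pr)
rs=[row(p+np.array([0,0,-d]),R,.05) for d in(.01,.018,.0255)]
ro=roll(pr,2.9,20,(-.068,.065),[4,8,12,16,20,24,28,32,36],.0015)
show(rs+[row(a,b,.05) for a,b in ro])
for a,b in roll(pr,2.9,20,(-.068,.065),[30,60,90],.0015): chk(a,b); print(a)
E
```

```text
2.854110627176394
[[0.0094, -0.0034, 0.0, 0.0, 0.0, 0.0, 0.05],
[0.0169, -0.0061, 0.0, 0.0, 0.0, 0.0, 0.05],
[0.024, -0.0087, 0.0, 0.0, 0.0, 0.0, 0.05],
[0.0217, -0.0042, 0.0, -0.03, 0.05, -3.93, 0.05],
[0.0193, 0.0006, 0.0, -0.03, 0.05, -7.93, 0.05],
[0.0172, 0.0056, 0.0, -0.03, 0.05, -11.93, 0.05],
[0.0155, 0.0107, 0.0, -0.04, 0.05, -15.93, 0.05],
[0.0141, 0.016, 0.0, -0.04, 0.05, -19.93, 0.05],
[0.0131, 0.0213, 0.0, -0.04, 0.05, -23.93, 0.05],
[0.0125, 0.0267, 0.0, -0.04, 0.05, -27.93, 0.05],
[0.0122, 0.0321, 0.0, -0.04, 0.04, -31.93, 0.05],
[0.0124, 0.0375, 0.0, -0.05, 0.04, -35.93, 0.05]]
   ik [  6.  35. 110. -17.  37.  16.] err 0.0 
[0.45927885 0.10468813 0.07326359]
   ik [ 26.  44.  99. -42.  62.  52.] err 0.0 
[0.45726688 0.14440493 0.07851817]
   ik [ 37.  61.  86. -51.  90.  63.] err 0.0 
[0.45539154 0.18142462 0.0631849 ]
```

play_rows(rows=[[[0.0094,-0.0034,0,0,0,0,0.05],[0.017,-0.006,0,0,0,0,0.05],[0.024,-0.0087,0,0,0,0,0.05],[0.0217,-0.0042,0,0,0,-4,0.05],[0.0193,0.0006,0,0,0,-8,0.05],[0.0172,0.0056,0,0,0,-12,0.05],[0.0155,0.0107,0,0,0,-16,0.05],[0.0141,0.016,0,0,0,-20,0.05],[0.0131,0.0213,0,0,0,-24,0.05],[0.0125,0.0267,0,0,0,-28,0.05],[0.0122,0.0321,0,0,0,-32,0.05],[0.0124,0.0375,0,0,0,-36,0.05]]])

```text
time_s: 8.3
position: [0.459, 0.1125, 0.0769]
tcp_rot: [[0.015, -0.048, 0.999], [-0.281, 0.958, 0.05], [-0.96, -0.281, 0.001]]
force: [-2.5, -2.2, 5.4]
opening: 0.734
```

Run:
```python
from plan import *
done([0.0124, 0.0375, 0.0, 0,0, -36])
pr=np.load("pr1.npy")
show([row(a,b,.05) for a,b in roll(pr,2.9,20,(-.068,.065),[40,44,48,52,56,60,64,68,72,76,80,84],.0015)])
c=capture("side");cv2.imwrite("pics/s2.png",c["pixels"][:,:,::-1])
```

```text
t 8.3 cmd [0.4589 0.1123 0.076 ] meas [0.459  0.1125 0.0769] dev mm [0.1 0.2 1. ] rot dev 0.27 F [-2.5 -2.2  5.4] M [-0.19  0.48 -0.02] open 63.8 q [ 10.6  35.5 107.9 -24.9  41.5  27.2]
[[-0.0028, 0.0046, 0.0, -0.06, 0.02, -3.93, 0.05],
[-0.0052, 0.0095, 0.0, -0.06, 0.02, -7.93, 0.05],
[-0.0073, 0.0145, 0.0, -0.06, 0.02, -11.93, 0.05],
[-0.009, 0.0196, 0.0, -0.06, 0.02, -15.93, 0.05],
[-0.0104, 0.0248, -0.0001, -0.06, 0.02, -19.93, 0.05],
[-0.0113, 0.0301, -0.0001, -0.06, 0.01, -23.93, 0.05],
[-0.012, 0.0355, -0.0001, -0.06, 0.01, -27.93, 0.05],
[-0.0122, 0.0409, -0.0001, -0.06, 0.01, -31.93, 0.05],
[-0.0121, 0.0463, -0.0001, -0.06, 0.01, -35.93, 0.05],
[-0.0116, 0.0517, -0.0001, -0.06, 0.01, -39.93, 0.05],
[-0.0107, 0.057, -0.0001, -0.06, 0.0, -43.93, 0.05],
[-0.0094, 0.0623, -0.0001, -0.06, 0.0, -47.93, 0.05]]
```

View pics/s2.png

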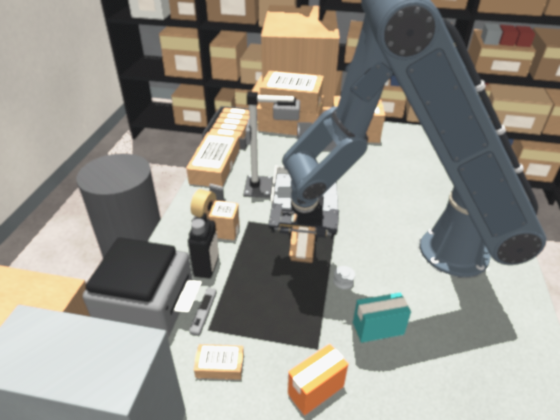

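play_rows(rows=[[[-0.0028,0.0046,0,0,0,-4,0.05],[-0.0052,0.0095,0,0,0,-8,0.05],[-0.0073,0.0145,0,0,0,-12,0.05],[-0.009,0.0196,0,0,0,-16,0.05],[-0.0104,0.0248,0,0,0,-20,0.05],[-0.0113,0.0301,0,0,0,-24,0.05],[-0.012,0.0355,0,0,0,-28,0.05],[-0.0122,0.0409,0,0,0,-32,0.05],[-0.0121,0.0463,0,0,0,-36,0.05],[-0.0116,0.0517,0,0,0,-40,0.05],[-0.0107,0.057,0,0,0,-44,0.05],[-0.0094,0.0623,0,0,0,-48,0.05]]])

```text
time_s: 9.55
position: [0.4553, 0.1755, 0.0707]
tcp_rot: [[0.045, -0.02, 0.999], [-0.902, 0.428, 0.05], [-0.428, -0.904, 0.001]]
force: [-1.1, 0.6, 8.8]
opening: 0.735
```

Run:
```python
from plan import *
done([-0.0094, 0.0623, 0.0, 0,0, -48])
pr=np.load("pr1.npy")
show([row(a,b,.05) for a,b in roll(pr,2.9,20,(-.068,.065),[87,90],.0012)])
```

```text
t 9.55 cmd [0.4558 0.1747 0.0677] meas [0.4553 0.1755 0.0707] dev mm [-0.5  0.8  2.9] rot dev 0.57 F [-1.1  0.6  8.8] M [-1.24 -0.08  0.02] open 63.9 q [ 35.5  57.5  88.3 -49.8  85.3  61.8]
[[-0.0022, 0.0032, -0.0001, -0.06, -0.03, -2.93, 0.05],
[-0.0042, 0.0068, -0.0001, -0.06, -0.03, -5.93, 0.05]]
```

play_rows(rows=[[[-0.0022,0.0032,0,0,0,-3,0.05],[-0.0042,0.0068,0,0,0,-6,0.05],[-0.0042,0.0068,0,0,0,-6,0.05],[-0.0042,0.0068,0,0,0,-6,0.05],[-0.0042,0.0068,0,0,0,-6,0.05]]])

```text
time_s: 10.05
position: [0.4549, 0.1819, 0.0663]
tcp_rot: [[0.047, -0.016, 0.999], [-0.942, 0.333, 0.05], [-0.333, -0.943, 0.0]]
force: [-0.4, 2.1, 7.7]
opening: 0.739
```

Run:
```python
from plan import *
done([-0.0042, 0.0068, 0.0, 0,0, -6])
c=capture("side");cv2.imwrite("pics/s3.png",cv2.resize(c["pixels"][190:350,200:400,::-1],None,fx=4,fy=4,interpolation=2)[:600])
```

```text
t 10.05 cmd [0.4555 0.1815 0.0635] meas [0.4549 0.1819 0.0663] dev mm [-0.6  0.4  2.8] rot dev 0.47 F [-0.4  2.1  7.7] M [-1.33 -0.02  0.06] open 64.3 q [ 36.9  61.1  85.6 -51.4  90.6  63. ]
```

View pics/s3.png

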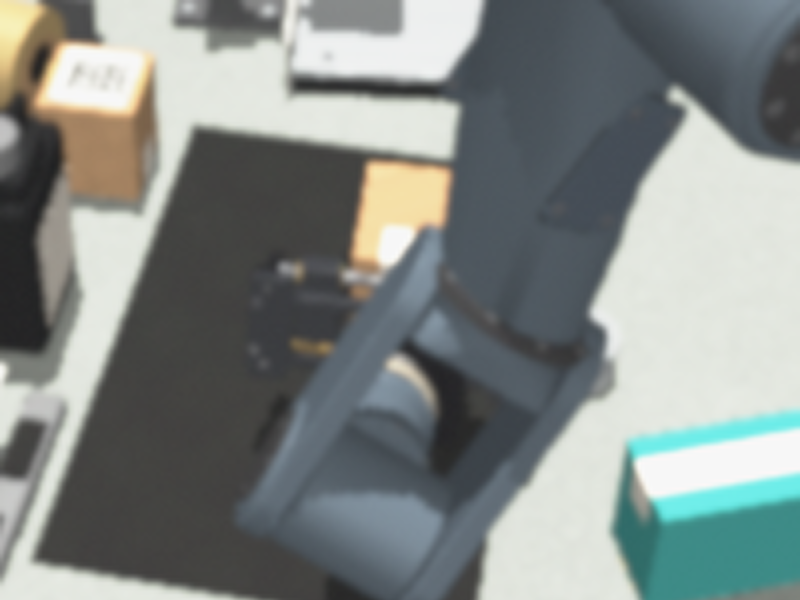

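play_rows(rows=[[[0,0,0,0,0,0,0.087],[0,0,0,0,0,0,0.087],[0,0,0,0,0,0,0.087],[0,0,0,0,0,0,0.087],[-0.03,0,0,0,0,0,0.087],[-0.07,0,0,0,0,0,0.087],[-0.11,0,0,0,0,0,0.087],[-0.13,0,0,0,0,0,0.087]]])

```text
time_s: 10.9
position: [0.4496, 0.3069, 0.1081]
tcp_rot: [[0.049, -0.015, 0.999], [-0.938, 0.343, 0.051], [-0.343, -0.939, 0.003]]
force: [-0.7, -0.0, 0.1]
opening: 1.001
```

Run:
```python
from plan import *
done([-.13,0,0,0,0,0])
c=capture("side");cv2.imwrite("pics/s4.png",cv2.resize(c["pixels"][190:340,200:400,::-1],None,fx=4,fy=4,interpolation=2)[:600])
c=capture("top");cv2.imwrite("pics/t4.png",cv2.resize(c["pixels"][160:270,190:390,::-1],None,fx=4,fy=4,interpolation=2)[:600])
```

```text
t 10.9 cmd [0.4494 0.3035 0.1078] meas [0.4496 0.3069 0.1081] dev mm [0.3 3.4 0.3] rot dev 0.22 F [-0.7 -0.   0.1] M [ 0.62 -0.12  0.05] open 87.1 q [ 45.1  60.9  71.3 -45.8 103.6  55.7]
```

View pics/s4.png

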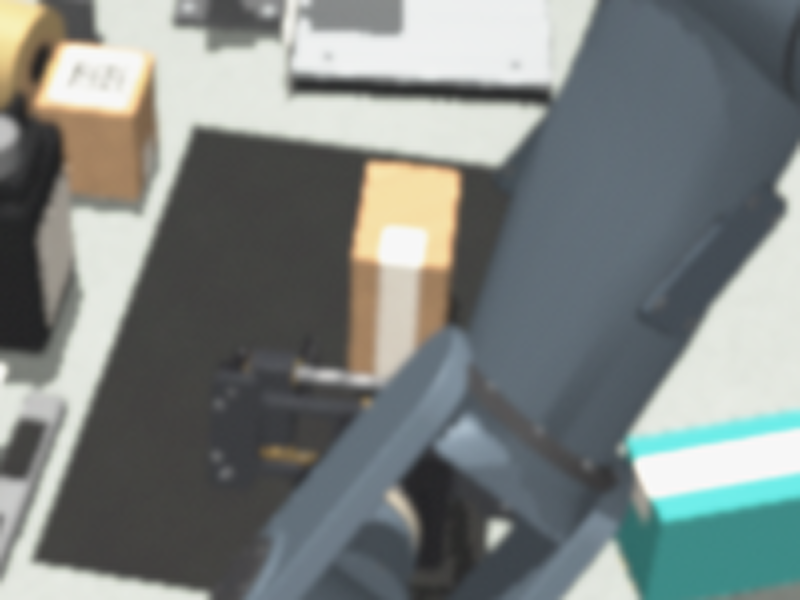

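View pics/t4.png

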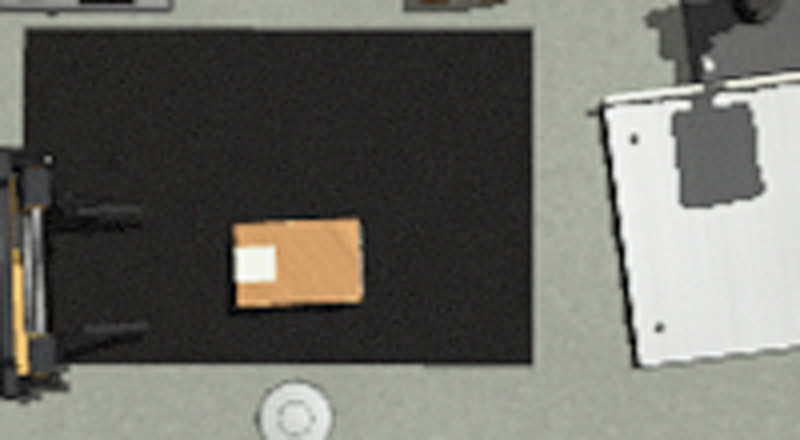

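Run:
```python
from plan import *
c=capture("top")
px=np.array([up(x,y,4,190,160) for x,y in((234,225),(361,219),(363,299),(236,306))])
print(fitbox(c,px,(.096,.064),.123), ray(c,px,.123))
p,R=getcmd()
```

```text
(np.float64(0.4551787687351482), np.float64(0.18246049761533825), np.float64(2.832601358617526), np.float64(0.688662758096882)) [[0.48392062 0.23304216 0.123     ]
 [0.48908608 0.13394943 0.123     ]
 [0.42683361 0.1320484  0.123     ]
 [0.42087147 0.23079827 0.123     ]]
```

Run:
```python
from plan import *
az=2.85; g=local([.4552,.1825,.063],az,-.030,.014)
for p,R in((np.array([.452,.25,.27]),Rdown(az,-20)),(np.array([.456,.12,.23]),Rdown(az,20)),pose(g,az,45,.1),pose(g,az,45,0)):
    print(p); chk(p,R); show([row(p,R,.087)])
p0,R0=getcmd()
```

```text
[0.452 0.25  0.27 ]
   ik [ 27.  24.  88. -19.  77.  30.] err 0.0 
[[-0.0049, -0.1708, 0.0001, -0.03, 0.03, 50.07, 0.087]]
[0.456 0.12  0.23 ]
   ik [-12.  19. 106.  22.  63. -26.] err 0.0 
[[0.131, -0.1775, -0.0024, -0.01, 0.04, 90.07, 0.087]]
[0.45953947 0.0953323  0.13427565]
   ik [ -28.   37.  110. -138.  -66.  121.] err 0.0 BAD
[[0.1869, -0.096, -0.0002, -0.01, 0.05, 115.07, 0.087]]
[0.45602363 0.16595552 0.06356497]
   ik [-20.  46. 113.  52.  56. -66.] err 0.0 
[[0.1446, -0.0054, -0.0002, -0.01, 0.05, 115.07, 0.087]]
```

play_rows(rows=[[[-0.002,-0.085,0,0,0,25,0.087],[-0.002,-0.085,0,0,0,25,0.087],[-0.002,-0.085,0,0,0,25,0.087],[-0.005,-0.171,0,0,0,50,0.087],[-0.005,-0.171,0,0,0,50,0.087],[-0.005,-0.171,0,0,0,50,0.087],[0.06,-0.175,-0.001,0,0,70,0.087],[0.06,-0.175,-0.001,0,0,70,0.087],[0.06,-0.175,-0.001,0,0,70,0.087],[0.131,-0.177,-0.002,0,0,90,0.087],[0.131,-0.177,-0.002,0,0,90,0.087],[0.131,-0.177,-0.002,0,0,90,0.087]]])

```text
time_s: 12.25
position: [0.455, 0.1175, 0.2277]
tcp_rot: [[-0.017, -0.041, 0.999], [0.344, 0.938, 0.044], [-0.939, 0.345, -0.002]]
force: [-0.0, -0.6, 0.2]
opening: 1.003
```

Run:
```python
from plan import *
done([0.131, -0.177, -0.002, 0, 0, 90])
az=2.85; g=local([.4552,.1825,.063],az,-.030,.014)
for b in (.1,0):
    p,R=pose(g,az,45,b); show([row(p,R,.087)])
```

```text
t 12.25 cmd [0.4564 0.1202 0.2295] meas [0.455  0.1175 0.2277] dev mm [-1.4 -2.6 -1.8] rot dev 0.42 F [-0.  -0.6  0.2] M [-0.26 -0.05 -0.  ] open 87.2 q [-12.4  18.8 105.8  22.   62.7 -26.4]
[[0.081, -0.0559, 0.0018, 0.03, 0.03, 25.07, 0.087]]
[[0.1716, -0.0136, 0.0018, 0.03, 0.03, 25.07, 0.087]]
```

play_rows(rows=[[[0.04,-0.028,0.001,0,0,12.5,0.087],[0.04,-0.028,0.001,0,0,12.5,0.087],[0.081,-0.056,0.0018,0,0,25,0.087],[0.081,-0.056,0.0018,0,0,25,0.087],[0.081,-0.056,0.0018,0,0,25,0.087],[0.081,-0.056,0.0018,0,0,25,0.087]]])

```text
time_s: 12.85
position: [0.4586, 0.0954, 0.1338]
tcp_rot: [[-0.035, -0.032, 0.999], [0.706, 0.707, 0.048], [-0.708, 0.707, -0.002]]
force: [0.3, 0.1, -0.1]
opening: 1.002
```

Run:
```python
from plan import *
done([0.081, -0.056, 0.0018, 0, 0, 25])
az=2.85; g=local([.4552,.1825,.063],az,-.030,.014)
for b in (0,):
    p,R=pose(g,az,45,b); show([row(p,R,.087)])
c=capture("wrist");cv2.imwrite("pics/w5.png",c["pixels"][:,:,::-1])
```

```text
t 12.85 cmd [0.4595 0.0953 0.1343] meas [0.4586 0.0954 0.1338] dev mm [-0.9  0.2 -0.5] rot dev 0.2 F [ 0.3  0.1 -0.1] M [-0.46 -0.14 -0.03] open 87.2 q [-27.6  37.4 110.1  41.7  66.2 -59.4]
[[0.1001, 0.0002, 0.0, 0.03, 0.03, 0.07, 0.087]]
```

View pics/w5.png

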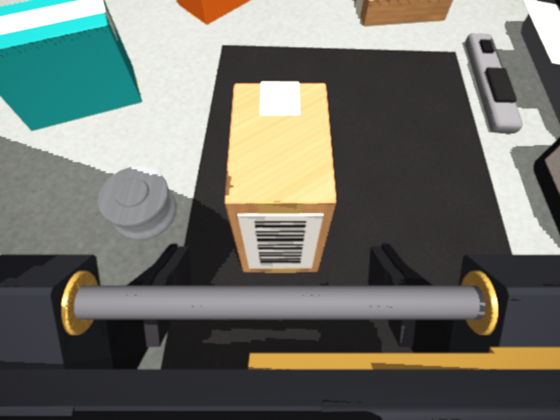

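play_rows(rows=[[[0.03,0,0,0,0,0,0.087],[0.06,0,0,0,0,0,0.087],[0.085,0,0,0,0,0,0.087],[0.1,0,0,0,0,0,0.087],[0.1,0,0,0,0,0,0.087],[0.1,0,0,0,0,0,0.05],[0.1,0,0,0,0,0,0.05],[0.1,0,0,0,0,0,0.05],[0.1,0,0,0,0,0,0.05],[0.1,0,0,0,0,0,0.05],[0.1,0,0,0,0,0,0.05]]])

```text
time_s: 14.0
position: [0.456, 0.1658, 0.0638]
tcp_rot: [[-0.035, -0.036, 0.999], [0.706, 0.706, 0.05], [-0.707, 0.707, 0.001]]
force: [-1.2, -4.3, 7.6]
opening: 0.731
```

Run:
```python
from plan import *
done([0.1,0,0,0,0,0])
p,R=getcmd(); pr=p; np.save("pr2.npy",pr)
# pivot: +48 y, -63 z(center .063 -> floor offset -.060): rel = (-.030-.048, .014+.060)
show([row(a,b,.05) for a,b in roll(pr,2.85,45,(-.078,.074),[4,8,12,16,20,24,28,32,36,40,44,48],.0015)])
```

```text
t 14.0 cmd [0.4561 0.1658 0.0635] meas [0.456  0.1658 0.0638] dev mm [-0.1 -0.1  0.3] rot dev 0.05 F [-1.2 -4.3  7.6] M [-0.29  0.1   0.34] open 63.6 q [-19.8  45.5 113.1  52.   56.  -66.1]
[[0.0011, 0.0051, 0.0, 0.03, 0.03, -3.93, 0.05],
[0.0015, 0.0113, 0.0, 0.03, 0.03, -7.93, 0.05],
[0.0024, 0.0174, 0.0, 0.03, 0.03, -11.93, 0.05],
[0.0037, 0.0234, 0.0, 0.03, 0.03, -15.93, 0.05],
[0.0054, 0.0294, 0.0, 0.03, 0.03, -19.93, 0.05],
[0.0075, 0.0352, 0.0, 0.03, 0.03, -23.93, 0.05],
[0.01, 0.0408, 0.0, 0.02, 0.03, -27.93, 0.05],
[0.013, 0.0463, 0.0, 0.02, 0.03, -31.93, 0.05],
[0.0162, 0.0515, 0.0, 0.02, 0.03, -35.93, 0.05],
[0.0199, 0.0565, 0.0, 0.02, 0.04, -39.93, 0.05],
[0.0239, 0.0612, 0.0, 0.02, 0.04, -43.93, 0.05],
[0.0282, 0.0657, 0.0, 0.02, 0.04, -47.93, 0.05]]
```

play_rows(rows=[[[0.0011,0.0051,0,0,0,-4,0.05],[0.0015,0.0113,0,0,0,-8,0.05],[0.0024,0.0174,0,0,0,-12,0.05],[0.0037,0.0234,0,0,0,-16,0.05],[0.0054,0.0294,0,0,0,-20,0.05],[0.0075,0.0352,0,0,0,-24,0.05],[0.01,0.0408,0,0,0,-28,0.05],[0.013,0.0463,0,0,0,-32,0.05],[0.0162,0.0515,0,0,0,-36,0.05],[0.0199,0.0565,0,0,0,-40,0.05],[0.0239,0.0612,0,0,0,-44,0.05],[0.0282,0.0657,0,0,0,-48,0.05]]])

```text
time_s: 15.2
position: [0.453, 0.2314, 0.0926]
tcp_rot: [[0.005, -0.049, 0.999], [-0.058, 0.997, 0.05], [-0.998, -0.059, 0.002]]
force: [-3.8, -1.2, 19.0]
opening: 0.729
```

Run:
```python
from plan import *
done([0.0282, 0.0657, 0.0, 0,0, -48])
pr=np.load("pr2.npy")
show([row(a,b,.05) for a,b in roll(pr,2.85,45,(-.078,.074),[52,56,60,64,68,72,76,80,84,88,90],.0015)])
```

```text
t 15.2 cmd [0.4527 0.2322 0.0899] meas [0.453  0.2314 0.0926] dev mm [ 0.2 -0.8  2.6] rot dev 0.29 F [-3.8 -1.2 19. ] M [-0.92  1.08 -0.05] open 63.4 q [ 16.5  33.5 104.2  -4.8  43.   17.2]
[[0.0, 0.0061, 0.0, 0.0, 0.04, -3.93, 0.05],
[0.0005, 0.0123, 0.0, 0.0, 0.04, -7.93, 0.05],
[0.0013, 0.0184, 0.0, 0.0, 0.04, -11.93, 0.05],
[0.0026, 0.0244, 0.0, 0.0, 0.04, -15.93, 0.05],
[0.0043, 0.0304, 0.0, -0.01, 0.04, -19.93, 0.05],
[0.0065, 0.0362, 0.0, -0.01, 0.04, -23.93, 0.05],
[0.009, 0.0418, 0.0, -0.01, 0.04, -27.93, 0.05],
[0.0119, 0.0473, 0.0, -0.01, 0.04, -31.93, 0.05],
[0.0152, 0.0525, 0.0, -0.01, 0.04, -35.93, 0.05],
[0.0188, 0.0575, 0.0, -0.01, 0.04, -39.93, 0.05],
[0.0208, 0.0599, 0.0, -0.01, 0.04, -41.93, 0.05]]
```

play_rows(rows=[[[-0.001,0.0061,0,0,0,-4,0.05],[-0.0005,0.0123,0,0,0,-8,0.05],[0.0003,0.0184,0,0,0,-12,0.05],[0.0016,0.0244,0,0,0,-16,0.05],[0.0033,0.0304,0,0,0,-20,0.05],[0.0055,0.0362,0,0,0,-24,0.05],[0.008,0.0418,0,0,0,-28,0.05],[0.0109,0.0473,0,0,0,-32,0.05],[0.0142,0.0525,0,0,0,-36,0.05],[0.0178,0.0575,0,0,0,-40,0.05],[0.0198,0.0599,0,0,0,-42,0.05],[0.0198,0.0599,0,0,0,-42,0.05]]])

```text
time_s: 16.4
position: [0.4499, 0.2927, 0.0691]
tcp_rot: [[0.037, -0.034, 0.999], [-0.71, 0.703, 0.05], [-0.703, -0.711, 0.002]]
force: [-3.5, 7.1, 14.1]
opening: 0.731
```

Run:
```python
from plan import *
done([0.0198, 0.0599, 0.0, 0,0, -42])
c=capture("side");cv2.imwrite("pics/s6.png",cv2.resize(c["pixels"][190:340,200:400,::-1],None,fx=4,fy=4,interpolation=2)[:600])
c=capture("top");cv2.imwrite("pics/t6.png",cv2.resize(c["pixels"][160:270,190:390,::-1],None,fx=4,fy=4,interpolation=2)[:600])
c=capture("wrist");cv2.imwrite("pics/w6.png",c["pixels"][:,:,::-1])
```

```text
t 16.4 cmd [0.4498 0.2908 0.067 ] meas [0.4499 0.2927 0.0691] dev mm [0.  1.8 2.1] rot dev 0.26 F [-3.5  7.1 14.1] M [-0.78  0.26 -0.37] open 63.6 q [ 39.8  51.7  82.5 -35.4  79.4  54.4]
```

View pics/s6.png

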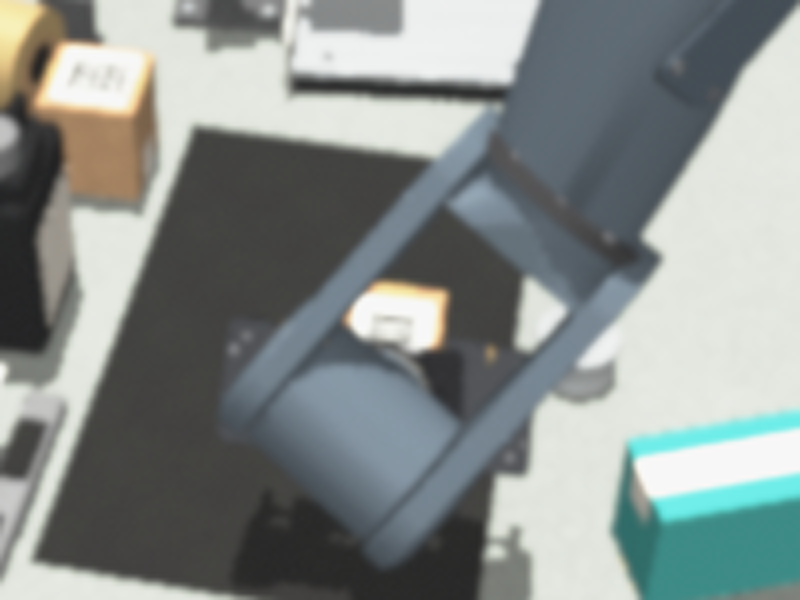

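View pics/t6.png

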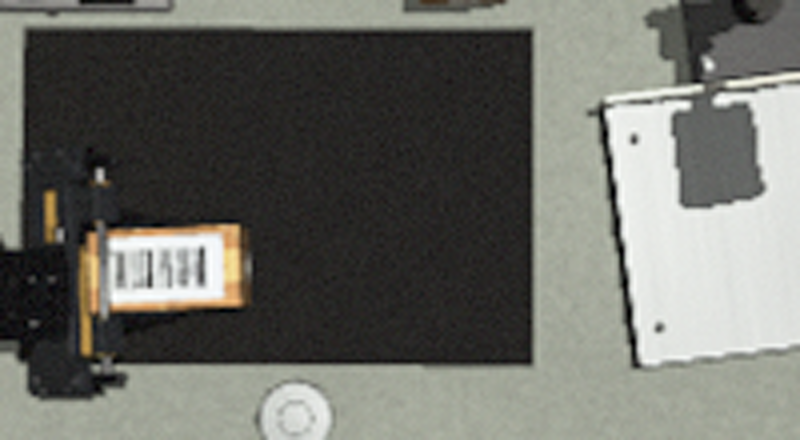

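View pics/w6.png

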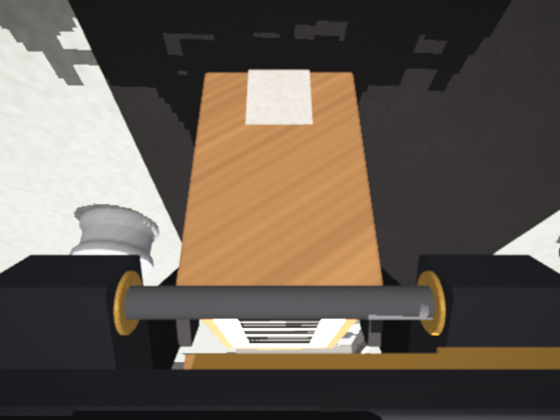

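play_rows(rows=[[[0,0,0,0,0,0,0.087],[0,0,0,0,0,0,0.087],[0,0,0,0,0,0,0.087],[0,0,0,0,0,0,0.087]]])

```text
time_s: 16.95
position: [0.4498, 0.2907, 0.066]
tcp_rot: [[0.035, -0.035, 0.999], [-0.707, 0.705, 0.049], [-0.706, -0.708, -0.0]]
force: [-0.5, -0.8, -0.2]
opening: 0.974
```

Run:
```python
from plan import *
done([0]*6)
c=capture("top");cv2.imwrite("pics/t7.png",cv2.resize(c["pixels"][200:250,200:270,::-1],None,fx=9,fy=9,interpolation=2)[:600])
```

```text
t 16.95 cmd [0.4498 0.2908 0.067 ] meas [0.4498 0.2907 0.066 ] dev mm [-0.  -0.1 -0.9] rot dev 0.07 F [-0.5 -0.8 -0.2] M [ 0.45 -0.09 -0.02] open 84.7 q [ 39.6  51.8  82.7 -35.3  78.9  54.4]
```

View pics/t7.png

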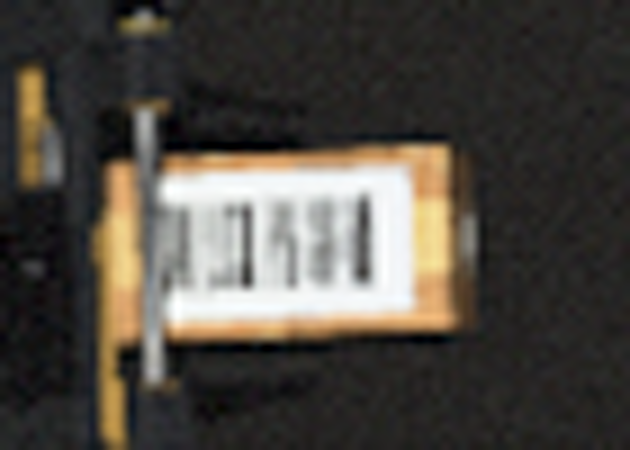

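Run:
```python
from plan import *
c=capture("top")
px=np.array([up(x,y,9,200,200) for x,y in((106,160),(450,146),(460,328),(117,340))])
r=fitbox(c,px,(.12,.064),.099);print(r, ray(c,px,.099))
p,R=getcmd(); g=p-R[:,0]*.019; d=g-[r[0],r[1],.051]; a=np.radians(2.85); print("g offset: along x",d@[np.cos(a),np.sin(a),0],"y",d@[-np.sin(a),np.cos(a),0],"z",d[2])
# carton on plate target
for sx,sy,z in((-.05,.085,.12),(-.033,.062,.09)):
    gw=st2w([sx,sy+.014,z+.0]); pp,RR=pose(gw,6.8,-45); print(pp); chk(pp,RR,np.array([-12,46,101,-70,44,42.]))
```

```text
(np.float64(0.4506838818910848), np.float64(0.2893781661357008), np.float64(2.8251029415345204), np.float64(0.5329887921363934)) [[0.47983796 0.35258625 0.099     ]
 [0.48538946 0.23077263 0.099     ]
 [0.42119791 0.22656082 0.099     ]
 [0.41632076 0.34761303 0.099     ]]
g offset: along x -0.0007914805907848637 y 0.014946311007871518 z 0.029375447315444482
[ 0.55722049 -0.18895713  0.10656497]
   ik [ -9.  42. 104. -71.  46.  41.] err 0.0 
[ 0.5768242  -0.20978247  0.07656497]
   ik [-11.  46. 101. -73.  45.  42.] err 0.0
```

```bash
cat >> plan.py <<'E'
def cart(sx,sy,bottom,az=6.8):
    """tcp pose for carton centre at station (sx,sy), bottom height above counter"""
    return pose(st2w([sx-.0008,sy+.015,bottom+.048+.029]),az,-45)
E
python3 - <<'E'
from plan import *
p0,R0=getcmd()
pl=p0+[0,0,.06]
show([row(pl,R0,.05)])
pt,Rt=cart(-.055,.090,.055); print(pt)
show(path(pt,Rt,.05,8,start=(pl,R0)))
E
```

```text
[[-0.0424, -0.0425, 0.0, 0.0, 0.0, 0.0, 0.05]]
[ 0.55075087 -0.18368608  0.11856497]
[[0.0008, -0.084, 0.0097, -0.35, -0.35, 0.01, 0.05],
[0.0439, -0.1256, 0.0193, -0.7, -0.69, 0.02, 0.05],
[0.087, -0.1671, 0.029, -1.06, -1.04, 0.03, 0.05],
[0.1301, -0.2086, 0.0386, -1.41, -1.38, 0.03, 0.05],
[0.1733, -0.2502, 0.0483, -1.76, -1.73, 0.04, 0.05],
[0.2164, -0.2917, 0.0579, -2.11, -2.07, 0.05, 0.05],
[0.2595, -0.3332, 0.0676, -2.47, -2.42, 0.06, 0.05],
[0.3027, -0.3748, 0.0772, -2.82, -2.76, 0.07, 0.05]]
```

play_rows(rows=[[[0,0,0,0,0,0,0.05],[0,0,0,0,0,0,0.05],[0,0,0,0,0,0,0.05],[0,0,0,0,0,0,0.05],[0,0,0,0,0,0,0.05]]])

```text
time_s: 17.55
position: [0.4499, 0.2912, 0.0665]
tcp_rot: [[0.036, -0.035, 0.999], [-0.707, 0.705, 0.05], [-0.706, -0.708, 0.001]]
force: [0.1, -0.1, -0.0]
opening: 0.735
```

Gripped; lift first and check.

play_rows(rows=[[[-0.007,-0.007,0,0,0,0,0.05],[-0.014,-0.014,0,0,0,0,0.05],[-0.024,-0.024,0,0,0,0,0.05],[-0.034,-0.034,0,0,0,0,0.05],[-0.0425,-0.0425,0,0,0,0,0.05],[-0.0425,-0.0425,0,0,0,0,0.05],[-0.0425,-0.0425,0,0,0,0,0.05]]])

```text
time_s: 18.25
position: [0.4499, 0.2916, 0.127]
tcp_rot: [[0.036, -0.034, 0.999], [-0.706, 0.707, 0.05], [-0.707, -0.707, 0.002]]
force: [0.1, 0.1, -7.1]
opening: 0.734
```

Run:
```python
from plan import *
done([-.0425,-.0425,0,0,0,0])
c=capture("wrist");cv2.imwrite("pics/w8.png",c["pixels"][:,:,::-1])
pt,Rt=cart(-.055,.090,.055)
show(path(pt,Rt,.05,12))
```

```text
t 18.25 cmd [0.4498 0.2909 0.1271] meas [0.4499 0.2916 0.127 ] dev mm [ 0.1  0.7 -0.1] rot dev 0.1 F [ 0.1  0.1 -7.1] M [ 1.38  0.01 -0.03] open 63.9 q [ 39.6  46.7  82.1 -34.8  83.4  51.1]
[[0.0288, -0.0277, 0.0064, -0.23, -0.23, 0.01, 0.05],
[0.0575, -0.0554, 0.0129, -0.47, -0.46, 0.01, 0.05],
[0.0863, -0.0831, 0.0193, -0.7, -0.69, 0.02, 0.05],
[0.1151, -0.1108, 0.0257, -0.94, -0.92, 0.02, 0.05],
[0.1438, -0.1384, 0.0322, -1.17, -1.15, 0.03, 0.05],
[0.1726, -0.1661, 0.0386, -1.41, -1.38, 0.03, 0.05],
[0.2013, -0.1938, 0.045, -1.64, -1.61, 0.04, 0.05],
[0.2301, -0.2215, 0.0515, -1.88, -1.84, 0.05, 0.05],
[0.2589, -0.2492, 0.0579, -2.11, -2.07, 0.05, 0.05],
[0.2876, -0.2769, 0.0643, -2.35, -2.3, 0.06, 0.05],
[0.3164, -0.3046, 0.0708, -2.58, -2.53, 0.06, 0.05],
[0.3452, -0.3323, 0.0772, -2.82, -2.76, 0.07, 0.05]]
```

View pics/w8.png

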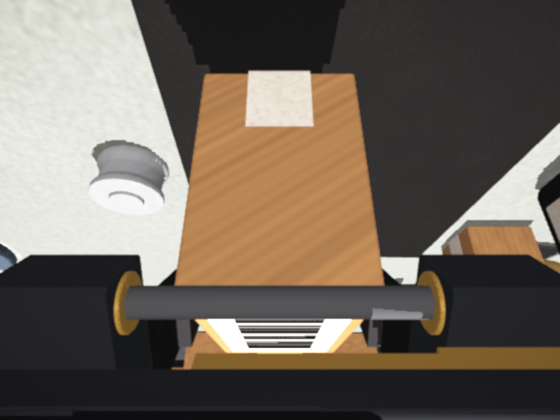

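play_rows(rows=[[[0.01,-0.01,0.002,0,0,0,0.05],[0.029,-0.028,0.006,-0.2,-0.2,0,0.05],[0.05,-0.048,0.011,-0.4,-0.4,0,0.05],[0.072,-0.069,0.016,-0.6,-0.6,0,0.05],[0.094,-0.09,0.021,-0.8,-0.8,0,0.05],[0.115,-0.111,0.026,-0.9,-0.9,0,0.05],[0.137,-0.132,0.031,-1.1,-1.1,0,0.05],[0.158,-0.152,0.036,-1.3,-1.3,0,0.05],[0.18,-0.173,0.041,-1.5,-1.5,0,0.05],[0.201,-0.194,0.045,-1.6,-1.6,0,0.05],[0.216,-0.208,0.048,-1.8,-1.7,0,0.05],[0.223,-0.215,0.05,-1.8,-1.8,0,0.05]]])

```text
time_s: 19.5
position: [0.5141, -0.0182, 0.1209]
tcp_rot: [[0.063, -0.066, 0.996], [-0.706, 0.703, 0.091], [-0.706, -0.709, -0.002]]
force: [0.4, -0.4, -7.8]
opening: 0.73
```

Run:
```python
from plan import *
done([0.223, -0.215, 0.05, -1.8, -1.8, 0])
pt,Rt=cart(-.055,.090,.055)
show(path(pt,Rt,.05,8))
c=capture("wrist");cv2.imwrite("pics/w9.png",c["pixels"][:,:,::-1])
```

```text
t 19.5 cmd [ 0.5151 -0.0159  0.1218] meas [ 0.5141 -0.0182  0.1209] dev mm [-1.  -2.3 -0.8] rot dev 0.23 F [ 0.4 -0.4 -7.8] M [1.41 0.02 0.03] open 63.5 q [  9.7  40.6 103.3 -56.9  57.5  45.8]
[[0.0154, -0.0148, 0.0025, -0.13, -0.12, 0.01, 0.05],
[0.0307, -0.0295, 0.0049, -0.25, -0.24, 0.02, 0.05],
[0.0461, -0.0443, 0.0074, -0.38, -0.36, 0.03, 0.05],
[0.0614, -0.059, 0.0098, -0.51, -0.48, 0.03, 0.05],
[0.0768, -0.0738, 0.0123, -0.64, -0.6, 0.04, 0.05],
[0.0922, -0.0885, 0.0147, -0.76, -0.72, 0.05, 0.05],
[0.1075, -0.1033, 0.0172, -0.89, -0.84, 0.06, 0.05],
[0.1229, -0.118, 0.0197, -1.02, -0.96, 0.07, 0.05]]
```

View pics/w9.png

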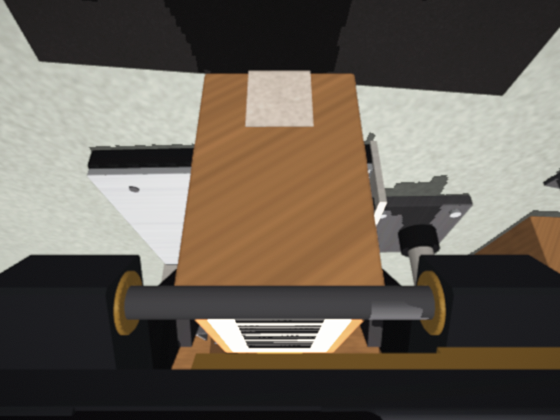

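play_rows(rows=[[[0.008,-0.008,0.001,0,0,0,0.05],[0.023,-0.022,0.004,-0.2,-0.2,0,0.05],[0.042,-0.04,0.007,-0.3,-0.3,0,0.05],[0.061,-0.059,0.01,-0.5,-0.5,0,0.05],[0.08,-0.077,0.013,-0.7,-0.6,0,0.05],[0.1,-0.096,0.016,-0.8,-0.8,0,0.05],[0.115,-0.11,0.018,-0.9,-0.9,0,0.05],[0.123,-0.118,0.02,-1,-1,0,0.05],[0.123,-0.118,0.02,-1,-1,0,0.05],[0.123,-0.118,0.02,-1,-1,0,0.05]]])

```text
time_s: 20.55
position: [0.5509, -0.1825, 0.1177]
tcp_rot: [[0.084, -0.084, 0.993], [-0.702, 0.702, 0.119], [-0.707, -0.707, 0.0]]
force: [-0.3, 0.0, -7.6]
opening: 0.735
```

Run:
```python
from plan import *
done([0.123, -0.118, 0.02, -1, -1, 0])
for n in("top","side"):
    c=capture(n);cv2.imwrite(f"pics/{n}10.png",cv2.resize(c["pixels"][100:260,230:440,::-1],None,fx=3.7,fy=3.7,interpolation=2)[:600])
for t in((-.055,.09,.035),(-.055,.09,.027)):
    pt,Rt=cart(*t); show([row(pt,Rt,.05)])
```

```text
t 20.55 cmd [ 0.5511 -0.1837  0.1185] meas [ 0.5509 -0.1825  0.1177] dev mm [-0.2  1.2 -0.8] rot dev 0.06 F [-0.3  0.  -7.6] M [ 1.38  0.09 -0.03] open 63.9 q [ -8.7  40.7 104.4 -69.9  46.5  40.5]
[[0.014, 0.0142, -0.0004, -0.02, 0.04, 0.07, 0.05]]
[[0.0197, 0.0198, -0.0004, -0.02, 0.04, 0.07, 0.05]]
```

View pics/top10.png

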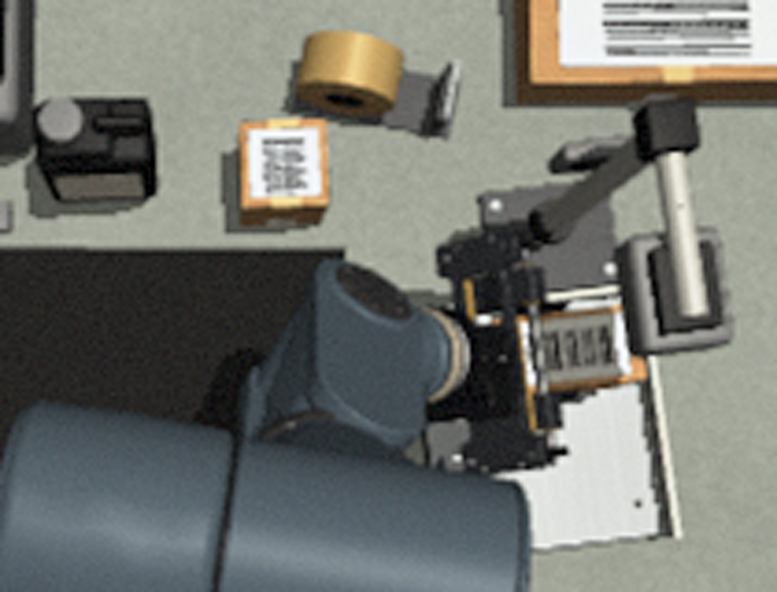

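View pics/side10.png

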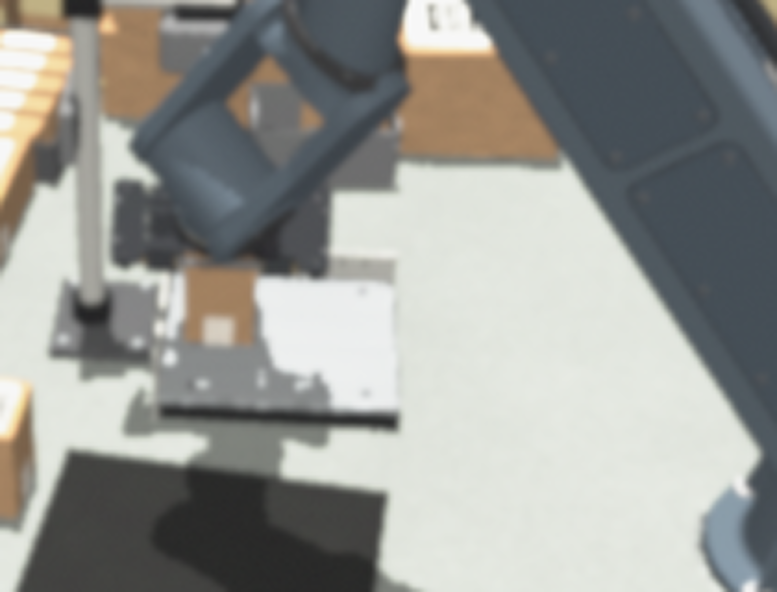

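play_rows(rows=[[[0.007,0.007,0,0,0,0,0.05],[0.014,0.014,0,0,0,0,0.05],[0.0175,0.0175,0,0,0,0,0.05],[0.02,0.02,0,0,0,0,0.05],[0.02,0.02,0,0,0,0,0.05],[0.02,0.02,0,0,0,0,0.05]]])

```text
time_s: 21.25
position: [0.5513, -0.1833, 0.0896]
tcp_rot: [[0.084, -0.084, 0.993], [-0.703, 0.701, 0.119], [-0.706, -0.708, 0.001]]
force: [-0.2, 0.0, -6.4]
opening: 0.734
```

Run:
```python
from plan import *
done([0.02, 0.02, 0, 0, 0, 0])
for t in((-.055,.09,.0265),(-.04,.09,.0265),(-.035,.09,.0265),(-.032,.09,.0265)):
    pt,Rt=cart(*t); show([row(pt,Rt,.05)])
```

```text
t 21.25 cmd [ 0.5511 -0.1838  0.0902] meas [ 0.5513 -0.1833  0.0896] dev mm [ 0.2  0.4 -0.6] rot dev 0.01 F [-0.2  0.  -6.4] M [ 1.37  0.08 -0.03] open 63.9 q [ -8.8  43.8 104.7 -73.1  45.4  45. ]
[[0.0, 0.0002, -0.0004, -0.02, 0.04, 0.07, 0.05]]
[[0.0, 0.0002, 0.0146, -0.02, 0.04, 0.07, 0.05]]
[[0.0, 0.0002, 0.0196, -0.02, 0.04, 0.07, 0.05]]
[[0.0, 0.0002, 0.0226, -0.02, 0.04, 0.07, 0.05]]
```

play_rows(rows=[[[0.0005,0.0005,0.003,0,0,0,0.05],[0.0005,0.0005,0.009,0,0,0,0.05],[0.0005,0.0005,0.014,0,0,0,0.05],[0.0005,0.0005,0.018,0,0,0,0.05],[0.0005,0.0005,0.019,0,0,0,0.05],[0.0005,0.0005,0.02,0,0,0,0.05],[0.0005,0.0005,0.02,0,0,0,0.05]]])

```text
time_s: 21.95
position: [0.5709, -0.1809, 0.089]
tcp_rot: [[0.084, -0.083, 0.993], [-0.703, 0.701, 0.119], [-0.706, -0.708, 0.0]]
force: [-0.7, -0.1, -6.9]
opening: 0.732
```

Run:
```python
from plan import *
done([0.0005, 0.0005, 0.02, 0, 0, 0])
c=capture("top");cv2.imwrite(f"pics/t11.png",cv2.resize(c["pixels"][160:250,350:440,::-1],None,fx=6.5,fy=6.5,interpolation=2)[:600])
```

```text
t 21.95 cmd [ 0.571  -0.1814  0.0895] meas [ 0.5709 -0.1809  0.089 ] dev mm [-0.   0.5 -0.5] rot dev 0.02 F [-0.7 -0.1 -6.9] M [ 1.35  0.03 -0.02] open 63.7 q [ -8.2  44.5 101.7 -70.6  46.4  42.2]
```

View pics/t11.png

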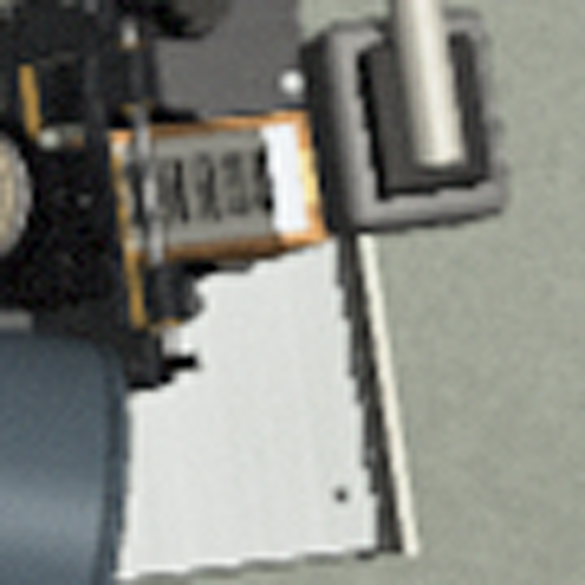

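play_rows(rows=[[[0,0,0.001,0,0,0,0.05],[0,0,0.002,0,0,0,0.05],[0,0,0.003,0,0,0,0.05],[0,0,0.003,0,0,0,0.05]]])

```text
time_s: 22.4
position: [0.5712, -0.1809, 0.089]
tcp_rot: [[0.079, -0.085, 0.993], [-0.704, 0.7, 0.116], [-0.706, -0.709, -0.005]]
force: [-5.7, 0.3, -4.3]
opening: 0.734
```

Run:
```python
from plan import *
done([0,0,.003, 0, 0, 0])
for n in("top","side"):
    c=capture(n);cv2.imwrite(f"pics/{n}12.png",cv2.resize(c["pixels"][70:230,230:440,::-1],None,fx=3.7,fy=3.7,interpolation=2)[:600])
c=capture("wrist");cv2.imwrite("pics/w12.png",c["pixels"][:,:,::-1])
```

```text
t 22.4 cmd [ 0.574  -0.181   0.0895] meas [ 0.5712 -0.1809  0.089 ] dev mm [-2.8  0.1 -0.5] rot dev 0.34 F [-5.7  0.3 -4.3] M [ 1.2   0.93 -0.4 ] open 63.9 q [ -8.1  44.6 101.5 -70.2  46.8  41.7]
```

View pics/top12.png

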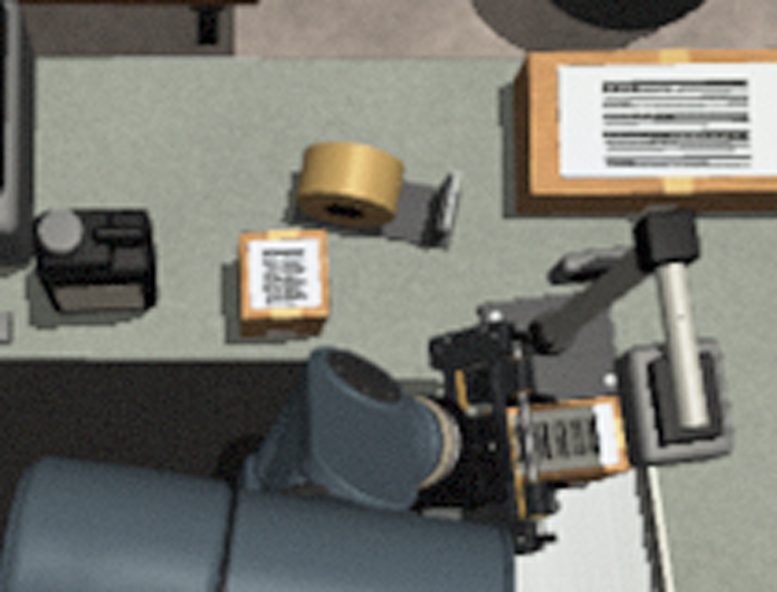

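View pics/side12.png

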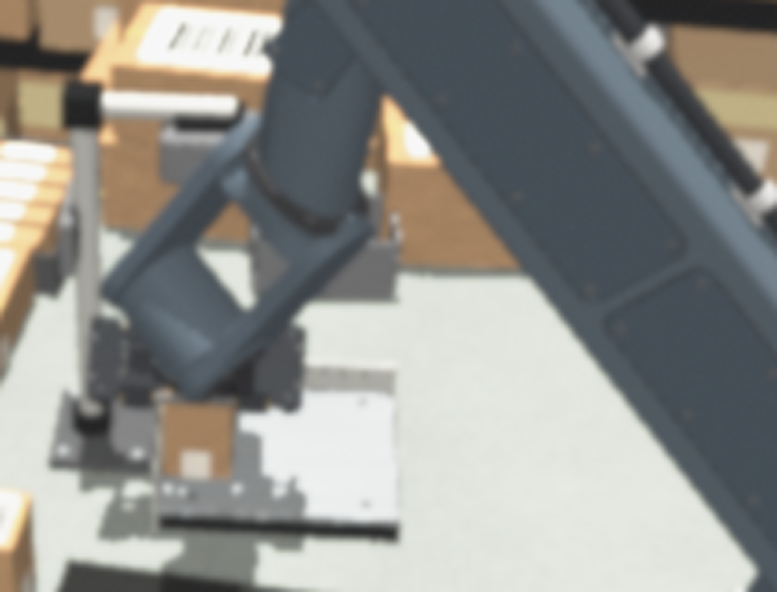

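View pics/w12.png

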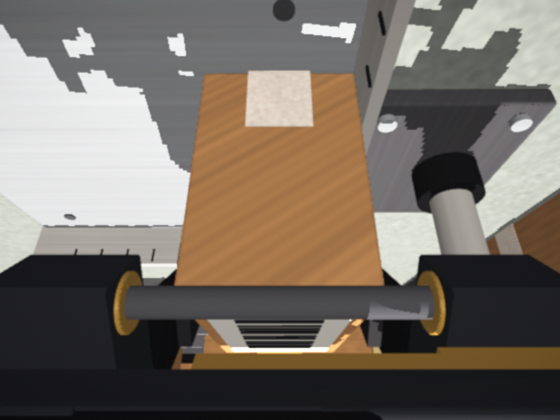

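play_rows(rows=[[[0,0,-0.003,0,0,0,0.05],[0.003,-0.003,-0.003,0,0,0,0.05],[0.007,-0.007,-0.003,0,0,0,0.05],[0.011,-0.011,-0.003,0,0,0,0.05],[0.015,-0.015,-0.003,0,0,0,0.05],[0.017,-0.017,-0.003,0,0,0,0.05],[0.017,-0.017,-0.003,0,0,0,0.05],[0.017,-0.017,-0.003,0,0,0,0.05]]])

```text
time_s: 23.35
position: [0.5741, -0.2053, 0.0893]
tcp_rot: [[0.084, -0.083, 0.993], [-0.703, 0.701, 0.118], [-0.706, -0.708, 0.001]]
force: [-1.5, -0.6, -7.8]
opening: 0.734
```

Run:
```python
from plan import *
done([0.017,-.017,-.003, 0, 0, 0])
```

```text
t 23.35 cmd [ 0.5738 -0.2053  0.0895] meas [ 0.5741 -0.2053  0.0893] dev mm [ 0.3 -0.  -0.3] rot dev 0.05 F [-1.5 -0.6 -7.8] M [ 1.26  0.23 -0.04] open 63.9 q [-10.7  44.5 101.4 -72.1  45.2  41.3]
```

Now probe −y (expected contact ~6 mm further).

play_rows(rows=[[[0.001,-0.001,0,0,0,0,0.05],[0.002,-0.002,0,0,0,0,0.05],[0.003,-0.003,0,0,0,0,0.05],[0.003,-0.003,0,0,0,0,0.05]]])

```text
time_s: 23.75
position: [0.5746, -0.2092, 0.0891]
tcp_rot: [[0.085, -0.083, 0.993], [-0.703, 0.701, 0.119], [-0.706, -0.708, 0.001]]
force: [0.1, -0.7, -7.7]
opening: 0.736
```

Run:
```python
from plan import *
done([0.003,-.003,0, 0, 0, 0])
```

```text
t 23.75 cmd [ 0.5743 -0.2095  0.0895] meas [ 0.5746 -0.2092  0.0891] dev mm [ 0.3  0.3 -0.4] rot dev 0.02 F [ 0.1 -0.7 -7.7] M [ 1.29  0.08 -0.05] open 64.0 q [-11.1  44.5 101.4 -72.3  45.   41.2]
```

play_rows(rows=[[[0.001,-0.001,0,0,0,0,0.05],[0.002,-0.002,0,0,0,0,0.05],[0.003,-0.003,0,0,0,0,0.05],[0.003,-0.003,0,0,0,0,0.05]]])

```text
time_s: 24.15
position: [0.5751, -0.2131, 0.0891]
tcp_rot: [[0.085, -0.083, 0.993], [-0.703, 0.702, 0.119], [-0.707, -0.708, 0.001]]
force: [0.1, 1.7, -7.0]
opening: 0.738
```

Run:
```python
from plan import *
done([0.003,-.003,0, 0, 0, 0])
```

```text
t 24.15 cmd [ 0.5748 -0.2137  0.0895] meas [ 0.5751 -0.2131  0.0891] dev mm [ 0.3  0.5 -0.4] rot dev 0.04 F [ 0.1  1.7 -7. ] M [1.5  0.12 0.04] open 64.2 q [-11.5  44.6 101.3 -72.5  44.7  41. ]
```

play_rows(rows=[[[0.0014,-0.0014,0,0,0,0,0.05],[0.0014,-0.0014,0.001,0,0,0,0.05],[0.0014,-0.0014,0.002,0,0,0,0.05],[0.0014,-0.0014,0.003,0,0,0,0.05],[0.0019,-0.0009,0.003,0,0,0,0.05],[0.0024,-0.0004,0.003,0,0,0,0.05],[0.0024,-0.0004,0.003,0,0,0,0.05]]])

```text
time_s: 24.85
position: [0.5754, -0.2132, 0.0887]
tcp_rot: [[0.082, -0.086, 0.993], [-0.704, 0.701, 0.119], [-0.706, -0.708, -0.004]]
force: [-7.8, 12.0, 6.2]
opening: 0.734
```

Run:
```python
from plan import *
done([0.0024, -0.0004, 0.003, 0, 0, 0])
c=capture("wrist");cv2.imwrite("pics/w13.png",c["pixels"][:,:,::-1])
```

```text
t 24.85 cmd [ 0.5781 -0.2153  0.0881] meas [ 0.5754 -0.2132  0.0887] dev mm [-2.7  2.1  0.6] rot dev 0.24 F [-7.8 12.   6.2] M [ 1.52  0.9  -0.31] open 63.8 q [-11.5  44.7 101.1 -72.3  45.   40.6]
```

View pics/w13.png

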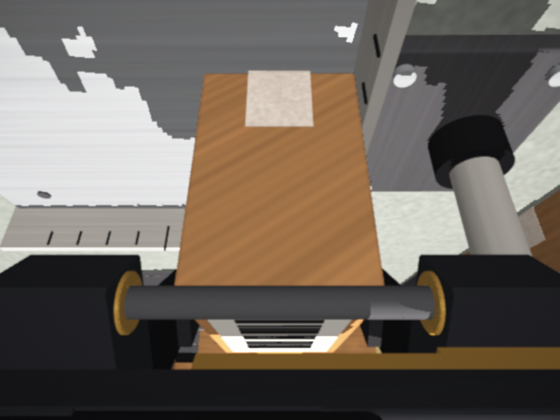

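play_rows(rows=[[[0,0,0,0,0,0,0.068],[0,0,0,0,0,0,0.075],[0,0,0,0,0,0,0.087],[0,0,-0.002,0,0,0,0.087],[0,0,-0.002,0,0,0,0.087],[0,0,-0.002,0,0,0,0.087]]])

```text
time_s: 25.5
position: [0.5765, -0.2155, 0.088]
tcp_rot: [[0.085, -0.083, 0.993], [-0.703, 0.701, 0.119], [-0.706, -0.708, 0.001]]
force: [-0.2, 0.4, 0.1]
opening: 0.995
```

Run:
```python
from plan import *
done([0, 0, -0.002, 0, 0, 0])
```

```text
t 25.5 cmd [ 0.5761 -0.2155  0.0881] meas [ 0.5765 -0.2155  0.088 ] dev mm [ 0.4  0.  -0.1] rot dev 0.05 F [-0.2  0.4  0.1] M [ 0.38 -0.09  0.01] open 86.5 q [-11.7  44.7 101.1 -72.7  44.7  41. ]
```

play_rows(rows=[[[-0.01,0,0,0,0,0,0.087],[-0.03,0,0,0,0,0,0.087],[-0.05,0,0,0,0,0,0.087],[-0.08,0,0,0,0,0,0.087],[-0.11,0,0,0,0,0,0.087],[-0.14,0,0,0,0,0,0.087],[-0.14,0,0,0,0,0,0.087]]])

```text
time_s: 26.2
position: [0.5659, -0.1142, 0.1898]
tcp_rot: [[0.091, -0.082, 0.992], [-0.703, 0.701, 0.122], [-0.706, -0.708, 0.006]]
force: [0.9, -0.9, -0.0]
opening: 1.004
```

Run:
```python
from plan import *
done([-.14, 0, 0, 0, 0, 0])
c=capture("wrist");cv2.imwrite("pics/w14.png",c["pixels"][:,:,::-1])
c=capture("top");cv2.imwrite(f"pics/t14.png",cv2.resize(c["pixels"][160:250,350:440,::-1],None,fx=6.5,fy=6.5,interpolation=2)[:600])
c=capture("side");cv2.imwrite(f"pics/s14.png",cv2.resize(c["pixels"][120:230,230:370,::-1],None,fx=5,fy=5,interpolation=2)[:600])
```

```text
t 26.2 cmd [ 0.5642 -0.1171  0.187 ] meas [ 0.5659 -0.1142  0.1898] dev mm [1.7 3.  2.8] rot dev 0.4 F [ 0.9 -0.9 -0. ] M [ 0.41 -0.05 -0.  ] open 87.4 q [ -1.1  34.5  99.4 -58.1  55.6  30.8]
```

View pics/w14.png

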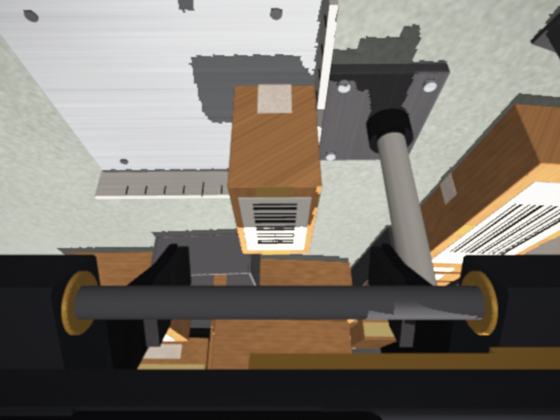

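View pics/t14.png

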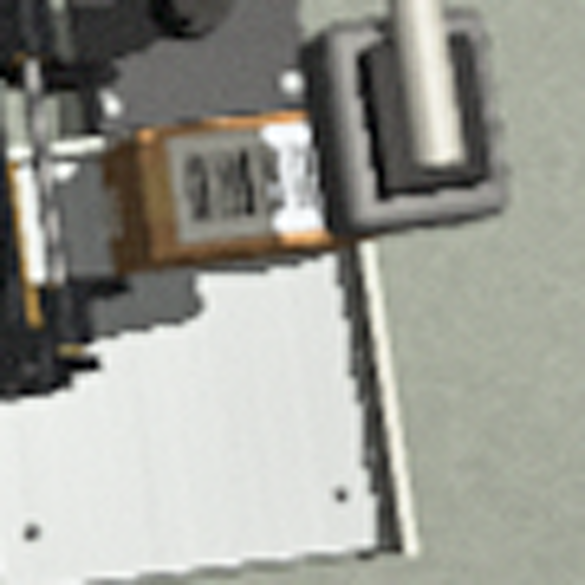

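View pics/s14.png

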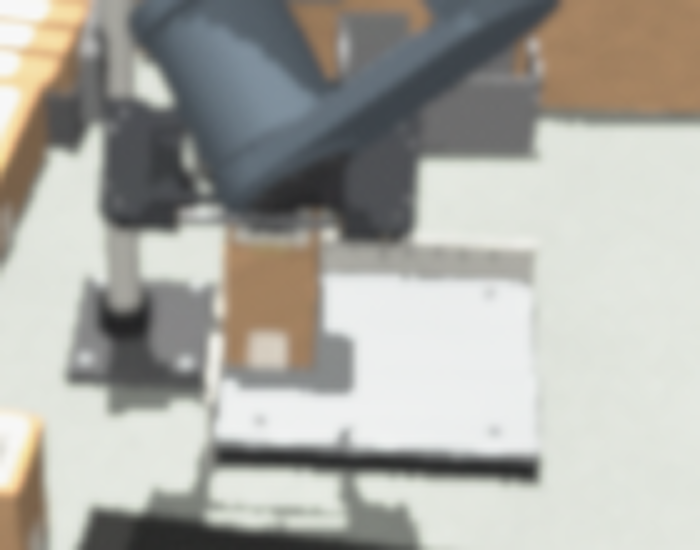

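Run:
```python
from plan import *
im=cv2.imread("pics/w14.png")
cv2.imwrite("pics/w14a.png",cv2.resize(im[0:260,190:350],None,fx=4,fy=4,interpolation=2)[200:800])
cv2.imwrite("pics/w14b.png",cv2.resize(im[140:260,190:350],None,fx=5,fy=5,interpolation=2))
```

```text
(no output)
```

View pics/w14a.png

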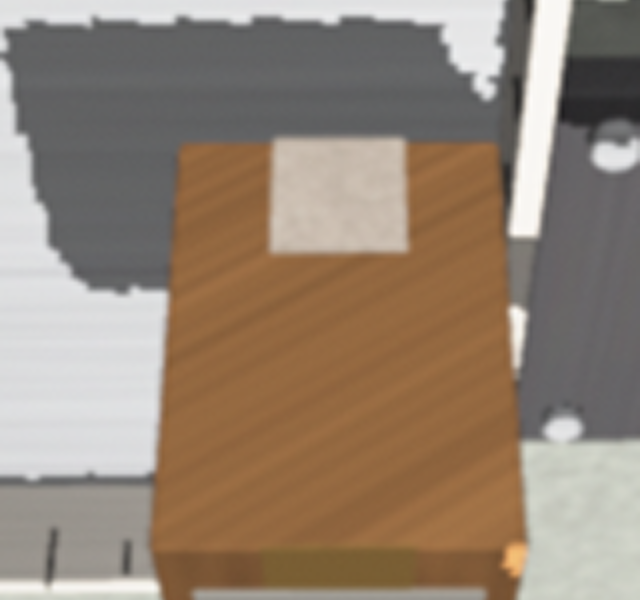

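View pics/w14b.png

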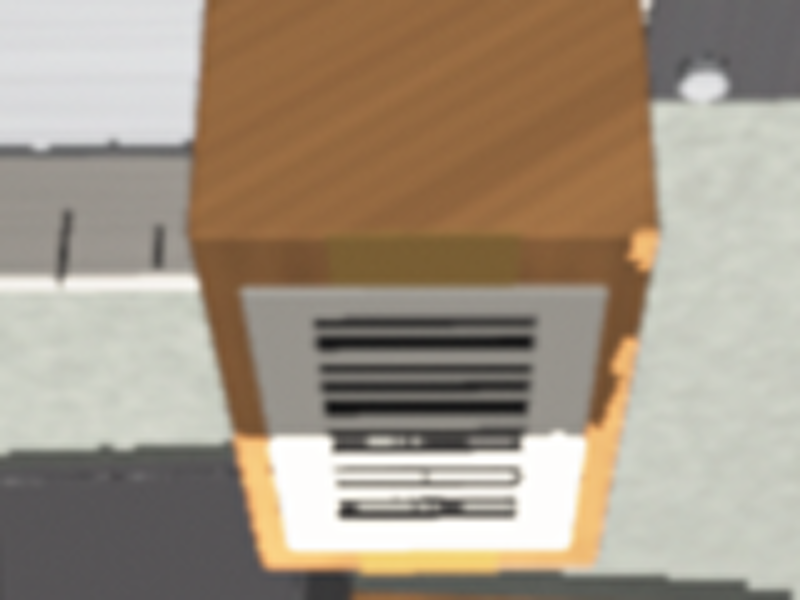

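Run:
```python
from plan import *
c=capture("wrist")
px=np.array([up(x,y,4,190,50) for x,y in((180,143),(500,143))])
pt=np.array([up(x,y,5,190,140) for x,y in((190,236),(658,236),(597,567),(267,569))])
B=ray(c,px,.025);T=ray(c,pt,.121)
print(B,T); print("st",w2st(B).round(4),w2st(T).round(4))
d=T[1]-T[0];print("yaw",np.degrees(np.arctan2(d[1],d[0])),np.linalg.norm(d)); d=T[2]-T[1];print(np.degrees(np.arctan2(d[1],d[0]))+90,np.linalg.norm(d))
print(T.mean(0), T[:2].mean(0))
# fence foot: image rows
im=cv2.imread("pics/w14.png");cv2.imwrite("pics/w14c.png",cv2.resize(im[0:100,300:345],None,fx=6,fy=6,interpolation=2))
```

```text
[[ 0.53348081 -0.15596385  0.025     ]
 [ 0.59596904 -0.14848751  0.025     ]] [[ 0.53449167 -0.15283633  0.121     ]
 [ 0.59506035 -0.14561412  0.121     ]
 [ 0.60914606 -0.2600464   0.121     ]
 [ 0.5482893  -0.26827204  0.121     ]]
st [[-0.0697  0.1211  0.025 ]
 [-0.0067  0.1212  0.025 ]] [[-0.0683  0.1241  0.121 ]
 [-0.0073  0.1241  0.121 ]
 [-0.0069  0.0088  0.121 ]
 [-0.0683  0.0079  0.121 ]]
yaw 6.79984788991019 0.060997752650356715
7.017355533818616 0.11529594541269951
[ 0.57174685 -0.20669222  0.121     ] [ 0.56477601 -0.14922523  0.121     ]
```

View pics/w14c.png

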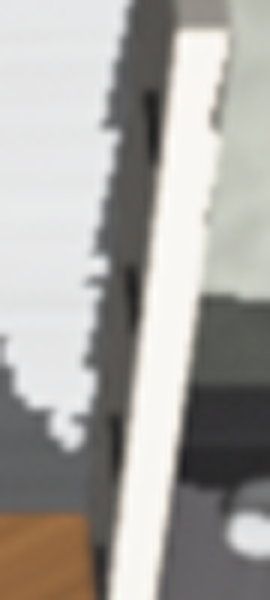

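Run:
```python
from plan import *
c=capture("wrist")  # settled
im=c["pixels"][:,:,::-1]; cv2.imwrite("pics/w15.png",cv2.resize(im[0:150,220:345],None,fx=5,fy=5,interpolation=2)[:600]); cv2.imwrite("pics/w16.png",cv2.resize(im[130:240,80:345],None,fx=3,fy=3,interpolation=2))
s=read_state();print(s["time_s"],s["position"])
c2=cv2.imread("pics/w14.png")
px=np.array([up(x,y,6,300,0) for x,y in((130,5),(90,500),(85,513))])
F=ray(c,px,.025);print(F);d=F[0]-F[1];print(np.degrees(np.arctan2(d[1],d[0]))-90)
```

```text
26.45 [ 0.56371866 -0.11731977  0.18563733]
[[ 0.58565534 -0.08122296  0.025     ]
 [ 0.59484011 -0.14602695  0.025     ]
 [ 0.59463198 -0.14823566  0.025     ]]
8.066888227061781
```

View pics/w15.png

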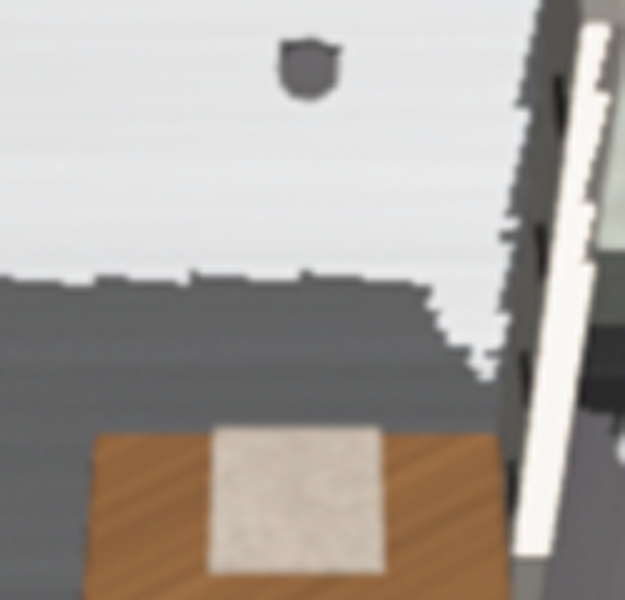

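View pics/w16.png

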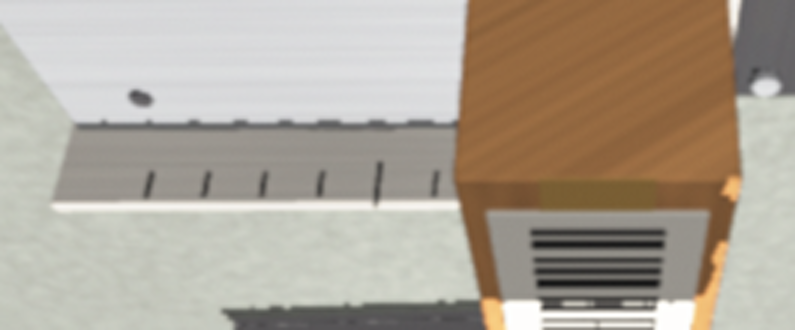

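Run:
```python
from plan import *
c=capture("wrist")
f=ray(c,[up(80,127,3,80,130),up(455,127,3,80,130)],.025); f2=ray(c,[up(55,206,3,80,130),up(455,203,3,80,130)],.055)
b=ray(c,[up(97,434,5,220,0),up(499,434,5,220,0)],.025)
xf=ray(c,[up(540,5,5,220,0),up(500,400,5,220,0)],.025)
n=lambda d:d/np.linalg.norm(d)
print(f,f2,b,xf)
for L in(f,f2):
    d=n((L[1]-L[0])[:2]); print("side fence yaw",np.degrees(np.arctan2(d[1],d[0])),"dist of carton edge",[float(d[0]*(q-L[0])[1]-d[1]*(q-L[0])[0]) for q in b])
d=b[1]-b[0];print("carton yaw",np.degrees(np.arctan2(d[1],d[0])),np.linalg.norm(d))
e=n((xf[1]-xf[0])[:2]);print("far fence",np.degrees(np.arctan2(e[1],e[0]))+90,"gap",e[0]*(b[1]-xf[0])[1]-e[1]*(b[1]-xf[0])[0])
```

```text
[[ 0.39768094 -0.29233696  0.025     ]
 [ 0.53071679 -0.27632327  0.025     ]] [[ 0.39457508 -0.29735976  0.055     ]
 [ 0.53265299 -0.27864022  0.055     ]] [[ 0.53624575 -0.15654523  0.025     ]
 [ 0.59902338 -0.14902144  0.025     ]] [[ 0.58935411 -0.08096263  0.025     ]
 [ 0.59772915 -0.14237373  0.025     ]]
side fence yaw 6.863742550946833 dist of carton edge [0.11825884785821095, 0.11822625240349935]
side fence yaw 7.720650081247837 dist of carton edge [0.12050551737118434, 0.11952734872711074]
carton yaw 6.834204764233366 0.06322687908631504
far fence 7.765897035975826 gap 0.00038408690077088893
```

Run:
```python
from rig import *
print(hand_in()); print(read_state()["time_s"])
```

```text
the job is handed in; nothing more can be done
None
the job is handed in; nothing more can be done
```

The carton is on the weighing plate in the corner, label up, let go and handed in at about 26.5 s of the 66 s allowed. The hand-in gave no verdict.

**What I did:** I moved the carton along the mat to get rolling room. I tipped it a quarter turn over its bottom edge and set it down on its side. Then I regripped it and tipped it a second quarter turn the same way, so the label came up. With the gripper leaning 45° under the reader head, I set it on the plate and nudged it against both fences until each pushed back lightly (8 to 12 N). Then I opened the fingers and backed off.

**Last checks (camera and force only):**
- **Position:** the gap to the far fence measured about 0.4 mm. The carton's outer edge was 118 to 120 mm from the side fence, against a true 120 mm, so it is touching within the measuring error.
- **Square:** the carton stands at 6.8°. The fences measured 6.9 to 7.8° depending on which edge I used, so they agree within about 1°.
- **Label and release:** the label is visible on top, and the force on the gripper was near zero after opening.
- **Other goods:** in the pictures I saw no sign that any of them moved or that the scanner was touched. I did not measure either one again at the end.

**One disagreement:** the far fence turned out to be about 3 mm nearer than my first camera estimate. I went by the contact force there.

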